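# Load a glass blank onto the paddle warmer

## Task

Lift the red glass blank out of the bin and set it gently upright in the middle of the graphite paddle's blade, while the paddle still lies on its wooden stand. Then pick the paddle up by its handle, carry it level with the glass riding on the blade, and set it down on the white warmer, blade squarely on the plate and handle across the steel rest, and let go. Last, push the warmer's red switch lever fully over to on; leave the other blanks in the bin and everything else on the bench where it is.

Things in the scene. Friction and masses are not known exactly. Their poses are not given: they have to be found in the camera images.
- red_center (a point): centre (16 mm above the underside) of the red glass blank to load: a loose round puck, 36 mm across, 32 mm high, upright sides for the lower 22 mm, domed above, flat underside, z up; about 70 g. It stands in the bin with three others of the same shape, about 40 mm free between neighbours and 25 mm to the walls
- blue_center (a point): centre of the blue glass blank, same shape; stays in the bin
- green_center (a point): centre of the green glass blank, same shape; stays in the bin
- amber_center (a point): centre of the amber glass blank, same shape; stays in the bin
- bin: open plywood bin, fixed, 200 x 200 mm outside, 45 mm high, walls and floor 6 mm thick; origin at the centre of its underside on the bench, x and y along its sides
- paddle_grip (a point): point to grip on the loose 235 g paddle: middle of its square wooden handle, near the centre of mass, 9 mm above the flat underside shared by handle and blade. x points to the blade, z up. Handle 18 mm wide and high, from 100 mm behind this point (last 40 mm brass) to 75 mm ahead, where the blade begins. As it lies, it has 34 mm of air below from 60 mm behind to 55 mm ahead
- blade_top (a point): centre of the upper face of the paddle's black graphite blade, 80 x 80 mm, 8 mm thick, flat with no rim; 115 mm ahead of the grip point and 1 mm below it; x along the handle away from it, z up. The glass goes here
- stand: fixed wooden stand where the paddle lies at the start: cork-topped block 110 x 110 mm under the blade and an 80 mm wide bar under the butt, both 40 mm high, on a 6 mm base; origin on the bench below the paddle's grip point, x towards the blade block
- plate_center (a point): centre of the top of the white warmer's ceramic plate, 110 x 110 mm, 40 mm above the bench, fixed; x points away from the handle rest, a steel bar 80 mm wide, top also 40 mm above the bench, 190 mm back along -x. With the paddle home the blade's centre is over this point, the paddle's x along this x, its grip point 115 mm back along -x and 9 mm up
- switch (a joint): angle of the warmer's red switch lever, rad: starts near 0 (leaning towards the plate's -x, off), 1.0 is fully over towards the plate's +x (on). Stays where it is left, light to push
- switch_tip (a point): centre of the red ball, 26 mm across, at the top end of the switch lever. The lever's pivot is 22 mm above the bench, 55 mm from this point, 70 mm back (-x) and 90 mm to +y of the plate's centre in the plate's axes; the ball starts 70 mm above the bench and swings over the pivot along the plate's x, about 53 mm in all. The block below is 70 x 50 mm, 25 mm high
- tongs: steel tongs, 190 mm long, lying flat, a bystander beyond the bin; origin at the centre of its underside
- marver: black graphite slab 100 x 80 x 18, a bystander beyond the bin; origin at the centre of its underside

How it is judged:
On the way, in this order (a step that is already met when the one before it is completed fails the run):
1. the red blank is lifted clear of the bin (height (world z) of red_center above 0.066 m), for 0.1 s.
2. the red blank stands released on the blade, the paddle still on its stand (z of red_center in the frame of blade_top between 0.011 and 0.021 m and horizontal distance between red_center and blade_top below 0.03 m and angle between red_center's own z axis and vertical below 0.15 rad and contact force between the fingers and red below 0.1 N and horizontal distance between paddle_grip and stand below 0.03 m and height (world z) of paddle_grip below 0.055 m), for 0.2 s.
3. the paddle is lifted off its stand with the blank riding on the blade, the fingers not on the glass (z of red_center in the frame of blade_top between 0.011 and 0.021 m and horizontal distance between red_center and blade_top below 0.03 m and angle between red_center's own z axis and vertical below 0.15 rad and contact force between the fingers and red below 0.1 N and height (world z) of paddle_grip above 0.06 m), for 0.2 s.
4. the paddle lies released on the warmer with the blank on its blade (z of red_center in the frame of blade_top between 0.011 and 0.021 m and horizontal distance between red_center and blade_top below 0.03 m and angle between red_center's own z axis and vertical below 0.15 rad and contact force between the fingers and red below 0.1 N and horizontal distance between blade_top and plate_center below 0.02 m and angle between the x axis of blade_top and the x axis of plate_center, either way round below 0.2 rad and x of paddle_grip in the frame of plate_center below -0.08 m and z of blade_top in the frame of plate_center between 0.004 and 0.012 m and angle between paddle_grip's own z axis and vertical below 0.05 rad and contact force between the fingers and paddle below 0.1 N), for 0.2 s.
5. the switch lever is pushed fully on (value of joint switch above 0.8 rad), for 0.1 s.
At the end, for the whole second after the job is handed in: The paddle lies flat on the warmer, blade centre within 20 mm of the plate's centre and in line with it within 0.2 rad, the red blank stands upright on the blade within 30 mm of its centre, both at rest; the switch lever is past 0.8 of its 1.0 rad; the other three blanks are still in the bin (z of red_center in the frame of blade_top between 0.011 and 0.021 m and horizontal distance between red_center and blade_top below 0.03 m and angle between red_center's own z axis and vertical below 0.15 rad and horizontal distance between blade_top and plate_center below 0.02 m and angle between the x axis of blade_top and the x axis of plate_center, either way round below 0.2 rad and x of paddle_grip in the frame of plate_center below -0.08 m and z of blade_top in the frame of plate_center between 0.004 and 0.012 m and angle between paddle_grip's own z axis and vertical below 0.05 rad and horizontal distance between each of blue_center, green_center, amber_center and bin below 0.12 m and height (world z) of each of blue_center, green_center, amber_center below 0.045 m and linear speed of each of red, paddle below 0.02 m/s and value of joint switch above 0.8 rad); the robot touches nothing.
It fails at once if the paddle is tilted by more than 15 degrees (angle between paddle_grip's own z axis and vertical above 0.26 rad).
It fails at once if the red blank is dropped or pressed hard on the paddle (over 40 N) (contact force between red and paddle above 40 N).
It fails at once if the blank is handled by the fingers while the paddle is off its stand (contact force between the fingers and red above 0.5 N and horizontal distance between paddle_grip and stand above 0.05 m).
It fails at once if another blank is lifted or thrown out of the bin (height (world z) of any of blue_center, green_center, amber_center above 0.05 m or horizontal distance between any of blue_center, green_center, amber_center and bin above 0.14 m).
It fails at once if a bystander on the bench is shifted by more than 30 mm (distance of any of tongs, marver from where it was at the start of the episode above 0.03 m).
It also fails if it takes over 61 s, if anything falls off the work surface, if the arm or the gripper's body presses on something with over 40 N, if the wrist force passes 120 N, or if a joint passes its speed limit or range.

## Robot

A 6-joint arm with a two-finger parallel gripper is mounted at the origin on the work surface. World frame = base frame: x ahead of the robot, y to its left, z up, the work surface at z = 0. Lengths are in m, angles in rad, forces in N, time in s.
With the tool pointing down it reaches from about 0.35 to 0.975 m from the base axis. Payload 4.9 kg.
Tool frame: the origin (TCP) lies midway between the tips of the shut fingers; the grasp point (between the pads) lies 19 mm behind it; z points along the fingers, y is the direction in which the jaws open and shut (so a half turn about z gives the same grasp; the last joint's range is limited). The gripper opens to 85 mm and grips with 20 to 120 N. Pads are 22 mm wide; open, the fingers measure 114 mm over their backs; the gripper's body (76 mm by 85 mm) begins 54 mm behind the grasp point. The pads swing forward as they close: fully open they stand 13 mm farther back than shut.
Start: joints at [1.078, 0.053, 1.613, -0, 1.476, -0.119], TCP at [0.228, 0.582, 0.231] pointing down, gripper open.
Joint ranges: [-3.01, 3.01], [-1.01, 2.22], [0.06, 2.58], [-1.02, 4.17], [0.09, 2.62], [-3.14, 3.14]. Speed limits (rad/s): [2.57, 2.57, 3.14, 3.14, 3.14, 3.14].

## Interface

Orientations are given as a unit quaternion [w, x, y, z].
In Python, from plant import manip gives the robot as it stands. The module is installed in compiled form; this text tells all that it offers.
- The arm moves only by the tool move_arm, never from a script. Its argument "rows" is a list of rows, each an object of numbers: "tx", "ty", "tz": the shift along the tool's x, y, z in m; "ax", "ay", "az": the turn, a rotation vector about the tool's x, y, z in degrees; "jaw": the closure in counts, from 0 (fully open) to 255 (shut). In form: [{"tx": .., "ty": .., "tz": .., "ax": .., "ay": .., "az": .., "jaw": ..}, ...]. A call has 1 to 12 rows; each row shifts and turns the pose as measured when the row begins, along the tool's axes as they then stand; what a row does not reach is not made up. A row lasts 1/10 s, in which the tool goes at most 50 mm and 8.59 degrees, less where a joint would pass 70% of its speed; a pose out of reach is approached as far as the arm can. A call with a gripper value outside its range is refused whole. The fingers move at their own pace and stop on an object; the grip force is fixed at half the most. Time passes only in rows, so rows that do not move let the fingers close. It gives the time, the measured TCP pose, the force and the opening at its end, in the units of the state.
- manip.state(): the state, without advancing time (a new reading comes with each control period).
- manip.grab_frame(name): name is "side" or "top" or "wrist"; returns a dict with "color" (480x640x3 uint8, red, green, blue), "intrinsics" (3x3 intrinsics, pixels), "R" (3x3) and "t" (3): a world point X has camera coordinates R X + t. Camera axes: x right, y down, z forward; pixel columns grow to the right and rows downward; lengths in m; the calibration is good to about 2 mm. A picture is of the moment at which its call begins. There is no depth.
- manip.job_done(): hands the job in, once; it reports no verdict.
The state is a dict: "time": time; "joint_pos": joint angles; "joint_vel": joint speeds; "joint_efforts": joint torques, N m; "tool_pos": TCP position; "tool_rot": TCP orientation; "contact_force": force on the tool from outside, world axes, zero at the start; "ft_torque": the same for the moment, N m; "gripper_width": opening from 0.0 (shut) to 1.0 (fully open).
Only numpy, scipy, OpenCV 4.12 (cv2) and the standard library are available. Lean on these libraries where they do the work, as an engineer would, in place of code of your own. Each camera call takes 0.05 s, during which the arm holds its last target.

## Working session

There is one attempt and no reset: what is moved stays moved. The work goes in short steps, Python scripts to look and compute and a tool call to move; the robot and the scene stay as the last step left them, time stands still between calls to the robot, and variables do not carry over. Pictures are saved under pics/ and viewed, and the job is handed in when it is done.

Besides the shell and the picture viewer there is one more tool, called after "Call:" as name([rows], argument=value, ...), one row to a line, values as JSON. move_arm: Moves the arm, as the interface text tells. Its arguments: {"type":"object","properties":{"rows":{"type":"array"}},"required":["rows"]}

```bash
mkdir -p pics; cat > h.py <<'E'
from plant import manip
import numpy as np, cv2
def snap(n,f):
    d=manip.grab_frame(n); cv2.imwrite('pics/'+f,d['color'][:,:,::-1]); np.savez('pics/'+f+'.npz',**{k:np.array(v) for k,v in d.items()}); return d
def ray(d,u,v,z):
    K=np.array(d['intrinsics']);R=np.array(d['R']);t=np.array(d['t'])
    c=-R.T@t; r=R.T@np.linalg.solve(K,[u,v,1.]); return c+r*(z-c[2])/r[2]
def proj(d,X):
    p=np.array(d['intrinsics'])@(np.array(d['R'])@np.array(X)+np.array(d['t'])); return p[:2]/p[2]
E
python3 - <<'E'
from h import *
for n in('top','side','wrist'):
    d=snap(n,n+'0.png'); print(n,-np.array(d['R']).T@d['t'],np.array(d['R'])[2])
print(manip.state())
E
```

```text
top [0.54594602 0.03056735 1.29526765] [ 0.05018451  0.01604262 -0.99861111]
side [-0.15650904 -0.67800424  0.66405717] [ 0.62101895  0.61254616 -0.48900171]
wrist [0.15526691 0.61241158 0.37320502] [ 0.28542076 -0.11468625 -0.95151566]
{'time': 0.15, 'joint_pos': array([ 1.07798938e+00,  5.32017096e-02,  1.61400032e+00,  9.11608947e-07,
        1.47601979e+00, -1.19012136e-01]), 'joint_vel': array([ 0.00070635, -0.00218115, -0.00461765, -0.00043538, -0.0025553 ,
       -0.00109069]), 'joint_efforts': array([ 4.92690233e-04, -3.94239914e+01, -3.70722806e+01, -2.37512307e-05,
        4.62468364e-03, -1.46739904e-05]), 'tool_pos': array([0.22798705, 0.58139579, 0.23033464]), 'tool_rot': array([-2.45753972e-04,  1.85811211e-01,  9.82585126e-01, -7.76631215e-04]), 'contact_force': array([ 0.9684579 ,  0.32189322, -1.00466286]), 'ft_torque': array([-0.03329094,  0.02341428,  0.00546587]), 'gripper_width': 0.99811271024679}
```

View pics/top0.png

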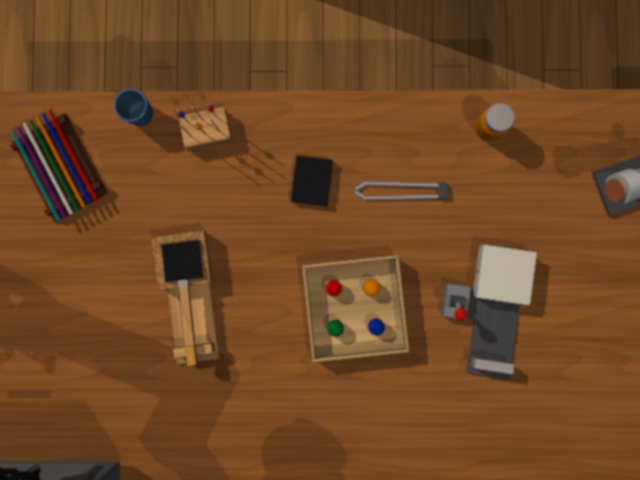

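View pics/side0.png

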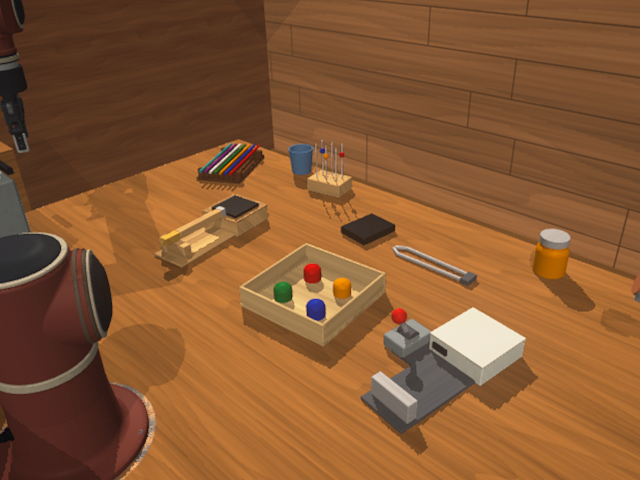

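View pics/wrist0.png

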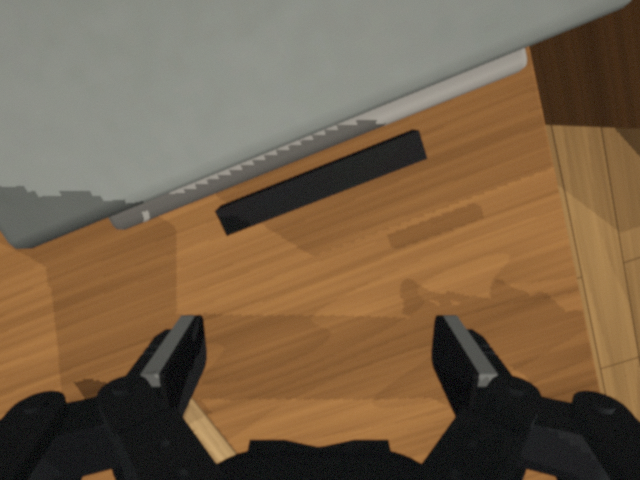

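The top view shows the red blank at about (334,287), the blade at (182,261) with the handle running down to the butt at (191,360), the plate at (505,274), the switch ball at (460,313) and the rest at (493,366). Next I'll measure with segmentation and enlarged crops.

```bash
python3 - <<'E'
from h import *
d=manip.grab_frame('top'); im=d['color']
for n,(x,y,w,h) in dict(a=(140,220,90,150),c=(430,235,120,150)).items():
    c=cv2.resize(im[y:y+h,x:x+w,::-1],None,fx=4,fy=4,interpolation=cv2.INTER_CUBIC); cv2.imwrite(f'pics/crop_{n}.png',c)
hsv=cv2.cvtColor(im,cv2.COLOR_RGB2HSV)
def cent(mask,roi):
    x,y,w,h=roi; m=np.zeros_like(mask); m[y:y+h,x:x+w]=mask[y:y+h,x:x+w]
    n,l,s,c=cv2.connectedComponentsWithStats(m.astype(np.uint8)); k=1+np.argmax(s[1:,4]); return c[k],s[k],(l==k)
red=((hsv[...,0]<5)|(hsv[...,0]>174))&(hsv[...,1]>180)&(hsv[...,2]>70)
for nm,roi in(('red',(310,265,45,45)),('ball',(445,300,35,30))):
    c,s,m=cent(red,roi); print(nm,c,s)
    for z in(.022,.03,.07): print(z,ray(d,*c,z))
bl=cent(im.max(2)<45,(155,235,55,55)); r=cv2.minAreaRect(np.argwhere(bl[2])[:,::-1].astype(np.float32)); print('blade',bl[:2],r); 
b=cv2.boxPoints(r)
for z in(.054,): print(ray(d,*r[0],z),[ray(d,*p,z)[:2].round(4) for p in b])
w=cent((im.min(2)>120)&(hsv[...,1]<60),(465,235,80,80)); r=cv2.minAreaRect(np.argwhere(w[2])[:,::-1].astype(np.float32)); print('plate',w[:2],r)
b=cv2.boxPoints(r); print(ray(d,*r[0],.04),[ray(d,*p,.04)[:2].round(4) for p in b])
E
```

```text
red [333.08241758 287.5989011 ] [326 280  15  16 182]
0.022 [0.51989517 0.02737585 0.022     ]
0.03 [0.52005885 0.0273959  0.03      ]
0.07 [0.52087725 0.02749616 0.07      ]
ball [460.42201835 313.85321101] [455 308  12  12 109]
0.022 [ 0.46519985 -0.23900969  0.022     ]
0.03 [ 0.46570718 -0.23731593  0.03      ]
0.07 [ 0.46824384 -0.2288471   0.07      ]
blade (array([182.18277154, 260.63820225]), array([ 162,  241,   41,   40, 1335], dtype=int32)) ((182.1280517578125, 260.65240478515625), (36.44240951538086, 36.99456787109375), 83.6598129272461)
[0.57590725 0.33896708 0.054     ] [array([0.6091, 0.3817]), array([0.6175, 0.3055]), array([0.5428, 0.2964]), array([0.5344, 0.3724])]
plate (array([505.63980029, 274.27603424]), array([ 476,  245,   60,   59, 2804], dtype=int32)) ((505.6199645996094, 274.15997314453125), (54.16438293457031, 52.46733093261719), 8.130102157592773)
[ 0.54814315 -0.32923716  0.04      ] [array([ 0.5025, -0.2658]), array([ 0.6099, -0.2825]), array([ 0.5939, -0.3928]), array([ 0.4868, -0.3757])]
```

View pics/crop_a.png

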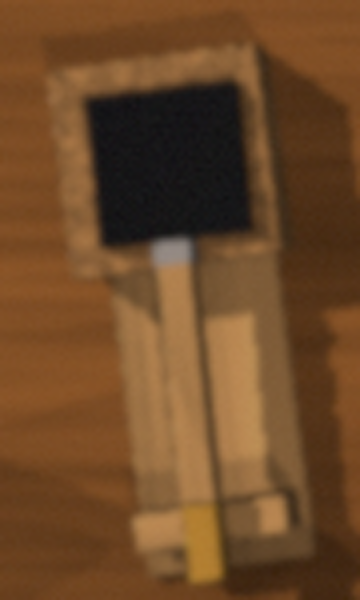

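View pics/crop_c.png

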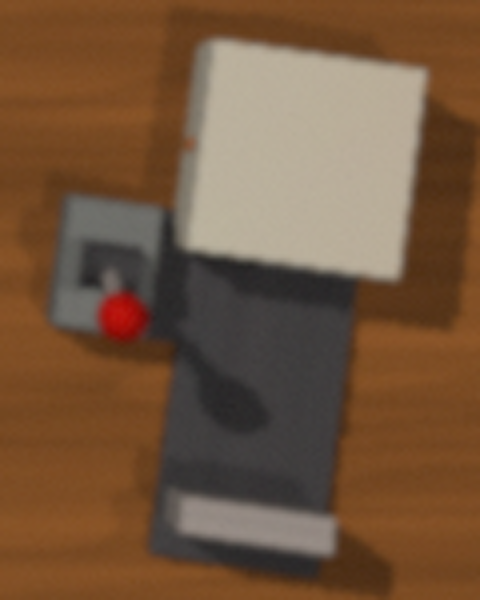

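```bash
python3 - <<'E'
from h import *
d=manip.grab_frame('top'); s=manip.grab_frame('side')
def fit(o,pts,z):
    P=np.array([ray(d,o[0]+(u+.5)/4-.5,o[1]+(v+.5)/4-.5,z) for u,v in pts]); return P
B=fit((140,220),[(88,100),(237,84),(252,232),(101,245)],.048)
print('blade',B[:,:2].round(4),B.mean(0)); 
e=[np.linalg.norm(B[i]-B[i-1]) for i in range(4)];print(e)
x1=(B[0]+B[1]-B[2]-B[3]); y1=(B[0]+B[3]-B[1]-B[2]); print('yaw',np.degrees(np.arctan2(x1[1],x1[0])),np.degrees(np.arctan2(y1[1],y1[0]))-90)
H=fit((140,220),[(173,238),(206,582),(200,505)],.058); print('handle',H); v=H[0]-H[1]; print(np.linalg.norm(v),np.degrees(np.arctan2(v[1],v[0])))
P=fit((430,235),[(208,38),(428,68),(402,282),(186,248)],.04); print('plate',P[:,:2].round(4),P.mean(0)); print([np.linalg.norm(P[i]-P[i-1]) for i in range(4)])
x1=(P[0]+P[1]-P[2]-P[3]); y1=(P[0]+P[3]-P[1]-P[2]); print('yaw',np.degrees(np.arctan2(x1[1],x1[0])),np.degrees(np.arctan2(y1[1],y1[0]))-90)
Rr=fit((430,235),[(180,493),(337,516),(333,556),(176,532)],.04); print('rest',Rr.mean(0),Rr[:,:2].round(4)); v=P.mean(0)-Rr.mean(0); print(np.linalg.norm(v),np.degrees(np.arctan2(v[1],v[0])))
# side overlay
im=s['color'][:,:,::-1].copy()
for X in list(B)+list(P)+list(Rr)+[[.52,.0274,.038],[.52,.0274,.022],[.468,-.229,.07]]:
    u=proj(s,X); cv2.circle(im,tuple(int(round(a)) for a in u),2,(255,0,255),-1)
cv2.imwrite('pics/ov.png',cv2.resize(im[140:460,140:540],None,fx=2,fy=2)[:600,:800])
E
```

```text
blade [[0.6094 0.3836]
 [0.6176 0.306 ]
 [0.5409 0.2974]
 [0.5342 0.3758]] [0.57551935 0.34073754 0.048     ]
[np.float64(0.0756017961597006), np.float64(0.07802820670178735), np.float64(0.07720588723176122), np.float64(0.07868641429088234)]
yaw 6.1476041008342355 5.493403072035207
handle [[0.53786207 0.33598567 0.058     ]
 [0.36276137 0.31704436 0.058     ]
 [0.40173344 0.32054928 0.058     ]]
0.17612219603127705 6.173895586115211
plate [[ 0.6104 -0.2807]
 [ 0.5947 -0.3938]
 [ 0.4844 -0.3785]
 [ 0.5018 -0.2679]] [ 0.54782342 -0.33022555  0.04      ]
[np.float64(0.10929824137340573), np.float64(0.11422479159805934), np.float64(0.11137041070922592), np.float64(0.11197802113336727)]
yaw -7.290385974727269 -8.391264572380564
rest [ 0.36051184 -0.30212909  0.04      ] [[ 0.3763 -0.2633]
 [ 0.3648 -0.3433]
 [ 0.3445 -0.341 ]
 [ 0.3565 -0.261 ]]
0.18940706862717274 -8.530682925785824
```

View pics/ov.png

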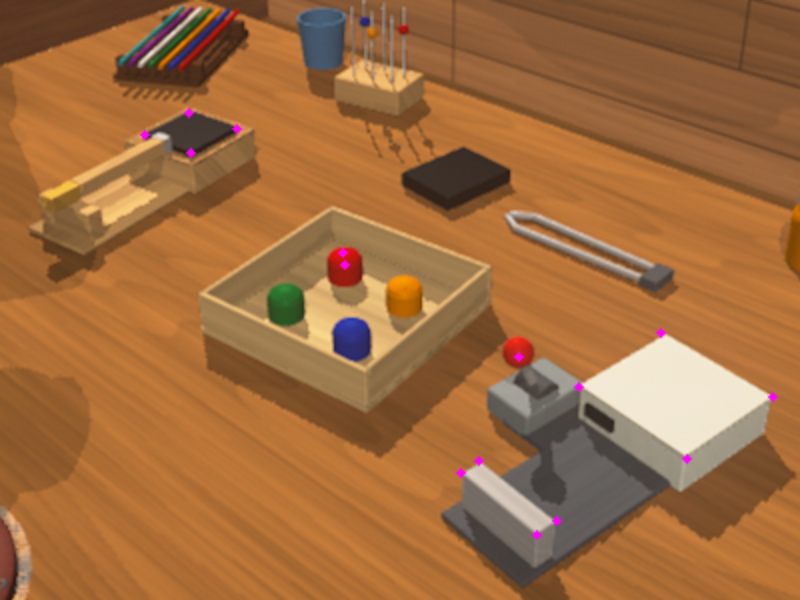

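The side overlay agrees with the top-view measurements to within a few mm, and the sizes match the given ones:

| Item | Position | Yaw |
|---|---|---|
| Red blank | (.520, .027) | – |
| Paddle grip | about (.461, .328) | 6.1° |
| Plate | (.548, -.330) | -8.3° |

The first move goes towards the bin, with the jaws turned onto the bin's diagonal so the fingers clear the neighbours.

Call:
move_arm([
  {"az": 5.9},
  {"az": 5.9},
  {"az": 5.9},
  {"tx": -0.04,"ty": -0.017},
  {"tx": -0.04,"ty": -0.017},
  {"tx": -0.04,"ty": -0.017},
  {"tx": -0.04,"ty": -0.017},
  {"tx": -0.04,"ty": -0.017},
  {"tx": -0.04,"ty": -0.017},
  {"tx": -0.04,"ty": -0.017},
  {"tx": -0.04,"ty": -0.017},
  {"tx": -0.04,"ty": -0.017},
])

```text
schema error: expected keys tx, ty, tz, ax, ay, az, jaw
```

```bash
cat >> h.py <<'E'
from scipy.spatial.transform import Rotation as Ro
def go(X,yang):
    s=manip.state(); q=s['tool_rot']; R=Ro.from_quat([q[1],q[2],q[3],q[0]]).as_matrix()
    a=np.radians(yang); y=np.array([np.cos(a),np.sin(a),0]); z=np.array([0,0,-1.]); T=np.c_[np.cross(y,z),y,z]
    print('t',round(s['time'],2),'pos',s['tool_pos'].round(4),'yang',np.degrees(np.arctan2(R[1,1],R[0,1])).round(2),'tilt',np.degrees(np.arccos(-R[2,2])).round(2),'w',round(s['gripper_width'],3),'F',s['contact_force'].round(1))
    D=np.array(X)-s['tool_pos']
    print('shift now-axes',(R.T@D).round(4),' in target axes',(T.T@D).round(4),'turn deg',np.degrees(Ro.from_matrix(R.T@T).as_rotvec()).round(2))
E
python3 -c "
from h import *
go([.52,.027,.12],51)"
```

```text
t 0.3 pos [0.2281 0.5816 0.2309] yang 68.58 tilt 0.04 w 1.006 F [-0.3 -0.3  0.9]
shift now-axes [-0.4743 -0.4097  0.1111]  in target axes [-0.5759 -0.2474  0.1109] turn deg [-0.04  0.   17.58]
```

All keys are required in every row.

Call:
move_arm([
  {"tx": 0,"ty": 0,"tz": 0,"ax": 0,"ay": 0,"az": 5.9,"jaw": 0},
  {"tx": 0,"ty": 0,"tz": 0,"ax": 0,"ay": 0,"az": 5.9,"jaw": 0},
  {"tx": 0,"ty": 0,"tz": 0,"ax": 0,"ay": 0,"az": 5.9,"jaw": 0},
  {"tx": -0.04,"ty": -0.017,"tz": 0,"ax": 0,"ay": 0,"az": 0,"jaw": 0},
  {"tx": -0.04,"ty": -0.017,"tz": 0,"ax": 0,"ay": 0,"az": 0,"jaw": 0},
  {"tx": -0.04,"ty": -0.017,"tz": 0,"ax": 0,"ay": 0,"az": 0,"jaw": 0},
  {"tx": -0.04,"ty": -0.017,"tz": 0,"ax": 0,"ay": 0,"az": 0,"jaw": 0},
  {"tx": -0.04,"ty": -0.017,"tz": 0,"ax": 0,"ay": 0,"az": 0,"jaw": 0},
  {"tx": -0.04,"ty": -0.017,"tz": 0,"ax": 0,"ay": 0,"az": 0,"jaw": 0},
  {"tx": -0.04,"ty": -0.017,"tz": 0,"ax": 0,"ay": 0,"az": 0,"jaw": 0},
  {"tx": -0.04,"ty": -0.017,"tz": 0,"ax": 0,"ay": 0,"az": 0,"jaw": 0},
  {"tx": -0.04,"ty": -0.017,"tz": 0,"ax": 0,"ay": 0,"az": 0,"jaw": 0},
])

```text
time: 1.5
tool_pos: [0.4103, 0.2254, 0.2302]
tool_rot: [0.001, 0.336, 0.942, 0.0]
contact_force: [0.6, -0.0, -0.3]
gripper_width: 1.001
```

```bash
python3 -c "
from h import *
go([.52,.027,.12],51)"
```

```text
t 1.5 pos [0.4103 0.2254 0.2302] yang 50.76 tilt 0.1 w 1.001 F [ 0.6 -0.  -0.3]
shift now-axes [-0.2103 -0.0844  0.1103]  in target axes [-0.2101 -0.0852  0.1102] turn deg [ 0.07  0.07 -0.24]
```

Motion tracks well. I'll continue to just short of the spot above the red blank.

Call:
move_arm([
  {"tx": -0.042,"ty": -0.017,"tz": 0.01,"ax": 0,"ay": 0,"az": 0,"jaw": 0},
  {"tx": -0.042,"ty": -0.017,"tz": 0.015,"ax": 0,"ay": 0,"az": 0,"jaw": 0},
  {"tx": -0.042,"ty": -0.017,"tz": 0.015,"ax": 0,"ay": 0,"az": 0,"jaw": 0},
  {"tx": -0.042,"ty": -0.017,"tz": 0.015,"ax": 0,"ay": 0,"az": 0,"jaw": 0},
  {"tx": -0.042,"ty": -0.017,"tz": 0.015,"ax": 0,"ay": 0,"az": 0,"jaw": 0},
  {"tx": 0,"ty": 0,"tz": 0.02,"ax": 0,"ay": 0,"az": 0,"jaw": 0},
  {"tx": 0,"ty": 0,"tz": 0.01,"ax": 0,"ay": 0,"az": 0,"jaw": 0},
])

```text
time: 2.2
tool_pos: [0.5271, 0.0126, 0.1322]
tool_rot: [0.006, 0.34, 0.941, 0.003]
contact_force: [-1.0, 0.7, -0.4]
gripper_width: 0.999
```

```bash
python3 -c "
from h import *
go([.52,.027,.01],51)
d=snap('wrist','w1.png'); s=snap('side','s1.png')
hsv=cv2.cvtColor(d['color'],cv2.COLOR_RGB2HSV)
m=(((hsv[...,0]<6)|(hsv[...,0]>174))&(hsv[...,1]>150)&(hsv[...,2]>60)).astype(np.uint8)
n,l,st,c=cv2.connectedComponentsWithStats(m); k=1+np.argmax(st[1:,4]); print(c[k],st[k]); print(ray(d,*c[k],.025), proj(d,[.52,.027,.022]),proj(d,manip.state()['tool_pos']))
"
```

```text
t 2.2 pos [0.5271 0.0126 0.1322] yang 50.29 tilt 0.81 w 0.999 F [-1.   0.7 -0.4]
shift now-axes [0.0159 0.0053 0.1221]  in target axes [0.0146 0.0067 0.1222] turn deg [ 0.56  0.59 -0.71]
[325.58235294 214.81848739] [ 299  187   54   57 2380]
[0.51913958 0.0289082  0.025     ] [324.06590261 216.43773702] [315.46082548 318.07331018]
```

View pics/w1.png

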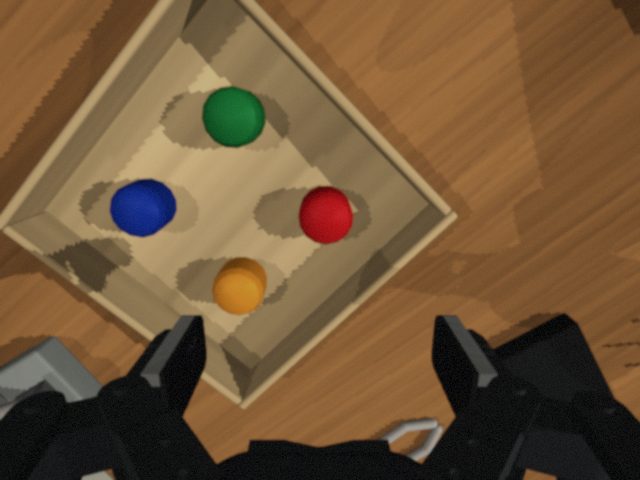

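The wrist view shows the red blank at (325,214), which projects to (.519,.029) and agrees with the top view. The bin's diagonal is aligned with the jaws. I'll square the tool, centre it and come down part way.

Call:
move_arm([
  {"tx": 0,"ty": 0,"tz": 0,"ax": 0.6,"ay": 0.6,"az": -0.7,"jaw": 0},
  {"tx": 0.0155,"ty": 0.007,"tz": 0.01,"ax": 0,"ay": 0,"az": 0,"jaw": 0},
  {"tx": 0,"ty": 0,"tz": 0.025,"ax": 0,"ay": 0,"az": 0,"jaw": 0},
  {"tx": 0,"ty": 0,"tz": 0.025,"ax": 0,"ay": 0,"az": 0,"jaw": 0},
  {"tx": 0,"ty": 0,"tz": 0.01,"ax": 0,"ay": 0,"az": 0,"jaw": 0},
  {"tx": 0,"ty": 0,"tz": 0,"ax": 0,"ay": 0,"az": 0,"jaw": 0},
])

```text
time: 2.9
tool_pos: [0.5201, 0.037, 0.0657]
tool_rot: [0.003, 0.328, 0.945, 0.001]
contact_force: [-0.6, 0.2, -0.6]
gripper_width: 1.001
```

```bash
python3 -c "
from h import *
go([.5195,.028,.01],51)
d=snap('wrist','w2.png')
"
```

```text
t 2.9 pos [0.5201 0.037  0.0657] yang 51.68 tilt 0.42 w 1.001 F [-0.6  0.2 -0.6]
shift now-axes [-0.0048 -0.0077  0.0557]  in target axes [-0.0052 -0.0073  0.0557] turn deg [0.28 0.32 0.68]
```

View pics/w2.png

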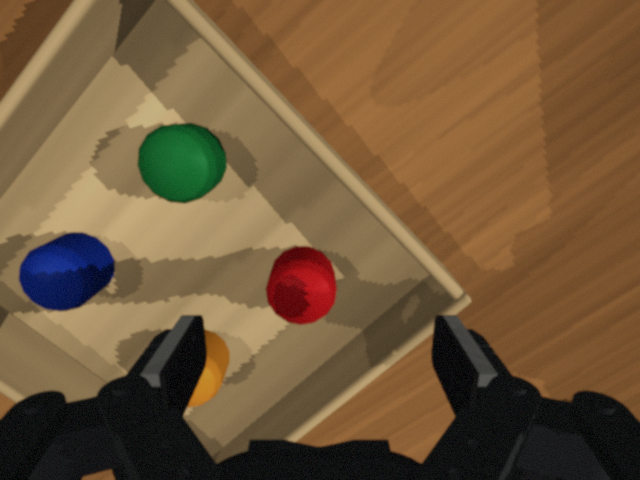

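The red blank is at (300,285), a few mm off to the left. The last correction started while the arm was still moving, so I'll settle between corrections from here on.

Call:
move_arm([
  {"tx": -0.005,"ty": -0.0075,"tz": 0,"ax": 0.3,"ay": 0.3,"az": 0,"jaw": 0},
  {"tx": 0,"ty": 0,"tz": 0,"ax": 0,"ay": 0,"az": 0,"jaw": 0},
  {"tx": 0,"ty": 0,"tz": 0,"ax": 0,"ay": 0,"az": 0,"jaw": 0},
])

```text
time: 3.25
tool_pos: [0.5218, 0.0276, 0.0699]
tool_rot: [0.003, 0.328, 0.945, 0.0]
contact_force: [0.4, -0.0, 0.2]
gripper_width: 1.0
```

```bash
python3 -c "
from h import *
go([.5195,.028,.01],51)
d=snap('wrist','w3.png')
hsv=cv2.cvtColor(d['color'],cv2.COLOR_RGB2HSV)
m=(((hsv[...,0]<6)|(hsv[...,0]>174))&(hsv[...,1]>150)&(hsv[...,2]>60)).astype(np.uint8)
n,l,st,c=cv2.connectedComponentsWithStats(m); k=1+np.argmax(st[1:,4]); print(c[k],st[k]); print(ray(d,*c[k],.025)); go([.5195,.028,.01],51)
"
```

```text
t 3.25 pos [0.5218 0.0276 0.0699] yang 51.73 tilt 0.34 w 1.0 F [ 0.4 -0.   0.2]
shift now-axes [ 0.0024 -0.0013  0.0599]  in target axes [ 0.0021 -0.0012  0.0599] turn deg [0.16 0.3  0.73]
[313.85770751 269.62302372] [ 279  232   70   75 4048]
[0.51853813 0.02956669 0.025     ]
t 3.3 pos [0.522  0.0275 0.07  ] yang 51.73 tilt 0.36 w 0.999 F [-0.1 -0.5 -0.5]
shift now-axes [ 0.0026 -0.0013  0.06  ]  in target axes [ 0.0022 -0.0012  0.06  ] turn deg [0.16 0.32 0.73]
```

Call:
move_arm([
  {"tx": 0.0033,"ty": -0.0007,"tz": 0.01,"ax": 0.1,"ay": 0.3,"az": 0,"jaw": 0},
  {"tx": 0,"ty": 0,"tz": 0.012,"ax": 0,"ay": 0,"az": 0,"jaw": 0},
  {"tx": 0,"ty": 0,"tz": 0.012,"ax": 0,"ay": 0,"az": 0,"jaw": 0},
  {"tx": 0,"ty": 0,"tz": 0.01,"ax": 0,"ay": 0,"az": 0,"jaw": 0},
  {"tx": 0,"ty": 0,"tz": 0.005,"ax": 0,"ay": 0,"az": 0,"jaw": 0},
  {"tx": 0,"ty": 0,"tz": 0.0,"ax": 0,"ay": 0,"az": 0,"jaw": 0},
])

```text
time: 3.9
tool_pos: [0.518, 0.029, 0.016]
tool_rot: [-0.001, 0.328, 0.945, 0.0]
contact_force: [0.3, -0.2, 0.5]
gripper_width: 0.999
```

```bash
python3 -c "
from h import *
go([.519,.0287,.01],51)
"
```

```text
t 3.9 pos [0.518 0.029 0.016] yang 51.69 tilt 0.08 w 0.999 F [ 0.3 -0.2  0.5]
shift now-axes [-0.0009  0.0004  0.006 ]  in target axes [-0.0009  0.0004  0.006 ] turn deg [ 0.01 -0.08  0.69]
```

Call:
move_arm([
  {"tx": -0.001,"ty": 0,"tz": 0.003,"ax": 0,"ay": 0,"az": 0,"jaw": 80},
  {"tx": 0,"ty": 0,"tz": 0.003,"ax": 0,"ay": 0,"az": 0,"jaw": 100},
  {"tx": 0,"ty": 0,"tz": 0,"ax": 0,"ay": 0,"az": 0,"jaw": 140},
  {"tx": 0,"ty": 0,"tz": 0,"ax": 0,"ay": 0,"az": 0,"jaw": 200},
  {"tx": 0,"ty": 0,"tz": 0,"ax": 0,"ay": 0,"az": 0,"jaw": 255},
  {"tx": 0,"ty": 0,"tz": 0,"ax": 0,"ay": 0,"az": 0,"jaw": 255},
  {"tx": 0,"ty": 0,"tz": 0,"ax": 0,"ay": 0,"az": 0,"jaw": 255},
  {"tx": 0,"ty": 0,"tz": 0,"ax": 0,"ay": 0,"az": 0,"jaw": 255},
])

```text
time: 4.7
tool_pos: [0.5202, 0.0282, 0.0109]
tool_rot: [0.001, 0.328, 0.945, 0.001]
contact_force: [0.0, -0.2, -0.4]
gripper_width: 0.395
```

```bash
python3 -c "
from h import *
go([.519,.0287,.01],51)
d=snap('wrist','w4.png')
"
```

```text
t 4.7 pos [0.5202 0.0282 0.0109] yang 51.69 tilt 0.1 w 0.395 F [ 0.  -0.2 -0.4]
shift now-axes [ 0.0012 -0.0004  0.0009]  in target axes [ 0.0012 -0.0004  0.0009] turn deg [0.09 0.04 0.69]
```

View pics/w4.png

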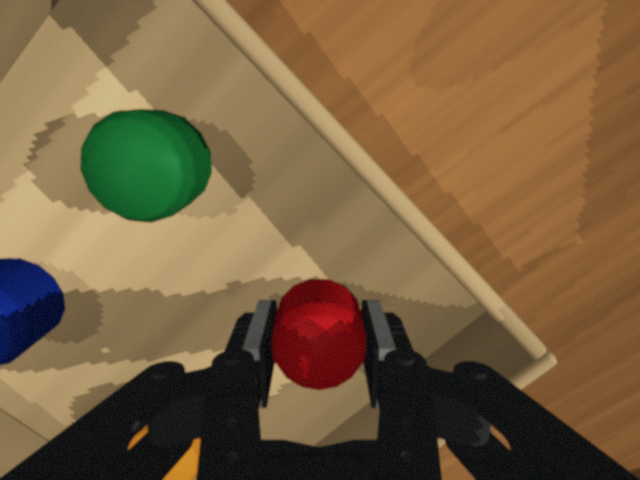

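The blank sits between the pads at (320,333), with an opening of 0.395 (about 34 mm). Now I'll lift it while turning the jaws across the paddle axis.

Call:
move_arm([
  {"tx": 0,"ty": 0,"tz": -0.01,"ax": 0,"ay": 0,"az": 0,"jaw": 255},
  {"tx": 0,"ty": 0,"tz": -0.02,"ax": 0,"ay": 0,"az": 0,"jaw": 255},
  {"tx": 0,"ty": 0,"tz": -0.03,"ax": 0,"ay": 0,"az": 0,"jaw": 255},
  {"tx": 0,"ty": 0,"tz": -0.03,"ax": 0,"ay": 0,"az": 0,"jaw": 255},
  {"tx": 0,"ty": 0,"tz": -0.02,"ax": 0,"ay": 0,"az": 0,"jaw": 255},
  {"tx": 0,"ty": 0,"tz": -0.01,"ax": 0,"ay": 0,"az": -7.4,"jaw": 255},
  {"tx": 0,"ty": 0,"tz": 0,"ax": 0,"ay": 0,"az": -7.4,"jaw": 255},
  {"tx": 0,"ty": 0,"tz": 0,"ax": 0,"ay": 0,"az": -7.4,"jaw": 255},
  {"tx": 0,"ty": 0,"tz": 0,"ax": 0,"ay": 0,"az": -7.4,"jaw": 255},
  {"tx": 0,"ty": 0,"tz": 0,"ax": 0,"ay": 0,"az": -7.4,"jaw": 255},
  {"tx": 0,"ty": 0,"tz": 0,"ax": 0,"ay": 0,"az": -7.4,"jaw": 255},
  {"tx": 0,"ty": 0,"tz": 0,"ax": 0,"ay": 0,"az": 0,"jaw": 255},
])

```text
time: 5.95
tool_pos: [0.5206, 0.0282, 0.1447]
tool_rot: [0.004, -0.069, 0.998, -0.0]
contact_force: [-0.5, 0.2, -0.7]
gripper_width: 0.396
```

```bash
python3 -c "
from h import *
go([.5755,.3405,.11],96.1)
d=snap('wrist','w5.png')
"
```

```text
t 5.95 pos [0.5206 0.0282 0.1447] yang 97.87 tilt 0.48 w 0.396 F [-0.5  0.2 -0.7]
shift now-axes [-0.0968  0.3019  0.0353]  in target axes [-0.0878  0.3047  0.0347] turn deg [-0.05  0.48  1.77]
```

View pics/w5.png

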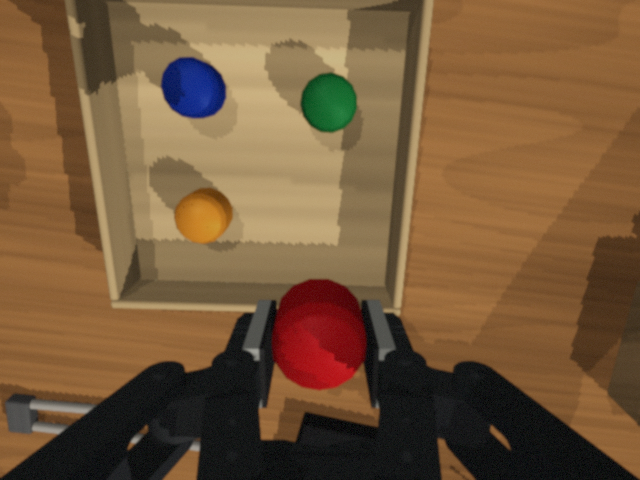

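The red blank hangs upright in the jaws and the three others are untouched. I'll carry it over to the blade.

Call:
move_arm([
  {"tx": 0,"ty": 0,"tz": 0,"ax": 0,"ay": 0.5,"az": 1.8,"jaw": 255},
  {"tx": -0.005,"ty": 0.018,"tz": 0,"ax": 0,"ay": 0,"az": 0,"jaw": 255},
  {"tx": -0.01,"ty": 0.035,"tz": 0,"ax": 0,"ay": 0,"az": 0,"jaw": 255},
  {"tx": -0.011,"ty": 0.038,"tz": 0,"ax": 0,"ay": 0,"az": 0,"jaw": 255},
  {"tx": -0.011,"ty": 0.038,"tz": 0,"ax": 0,"ay": 0,"az": 0,"jaw": 255},
  {"tx": -0.011,"ty": 0.038,"tz": 0,"ax": 0,"ay": 0,"az": 0,"jaw": 255},
  {"tx": -0.011,"ty": 0.038,"tz": 0,"ax": 0,"ay": 0,"az": 0,"jaw": 255},
  {"tx": -0.011,"ty": 0.038,"tz": 0,"ax": 0,"ay": 0,"az": 0,"jaw": 255},
  {"tx": -0.008,"ty": 0.03,"tz": 0,"ax": 0,"ay": 0,"az": 0,"jaw": 255},
  {"tx": -0.005,"ty": 0.015,"tz": 0,"ax": 0,"ay": 0,"az": 0,"jaw": 255},
  {"tx": 0,"ty": 0.005,"tz": 0.01,"ax": 0,"ay": 0,"az": 0,"jaw": 255},
  {"tx": 0,"ty": 0,"tz": 0,"ax": 0,"ay": 0,"az": 0,"jaw": 255},
])

```text
time: 7.2
tool_pos: [0.5806, 0.3386, 0.1368]
tool_rot: [0.001, -0.033, 0.999, -0.001]
contact_force: [-0.5, -0.3, -1.7]
gripper_width: 0.395
```

```bash
python3 -c "
from h import *
go([.5755,.3405,.07],96.1)
d=snap('wrist','w6.png'); snap('side','s6.png')
go([.5755,.3405,.07],96.1)
p=manip.state()['tool_pos']
hsv=cv2.cvtColor(d['color'],cv2.COLOR_RGB2HSV)
m=(((hsv[...,0]<6)|(hsv[...,0]>174))&(hsv[...,1]>150)&(hsv[...,2]>60)).astype(np.uint8)
n,l,st,c=cv2.connectedComponentsWithStats(m); k=1+np.argmax(st[1:,4]); print(c[k],st[k]); print(ray(d,*c[k],p[2]+.015)-p)
"
```

```text
t 7.2 pos [0.5806 0.3386 0.1368] yang 93.76 tilt 0.2 w 0.395 F [-0.5 -0.3 -1.7]
shift now-axes [0.0051 0.0024 0.0668]  in target axes [0.0048 0.0024 0.0668] turn deg [-0.11  0.16 -2.34]
t 7.3 pos [0.5816 0.3379 0.1386] yang 93.72 tilt 0.32 w 0.4 F [-0.2 -1.6 -0.3]
shift now-axes [0.0063 0.003  0.0685]  in target axes [0.0058 0.0032 0.0686] turn deg [-0.08  0.31 -2.38]
[318.59783771 333.91041939] [ 271  278   96  112 8417]
[-0.00329924  0.00242933  0.015     ]
```

View pics/w6.png

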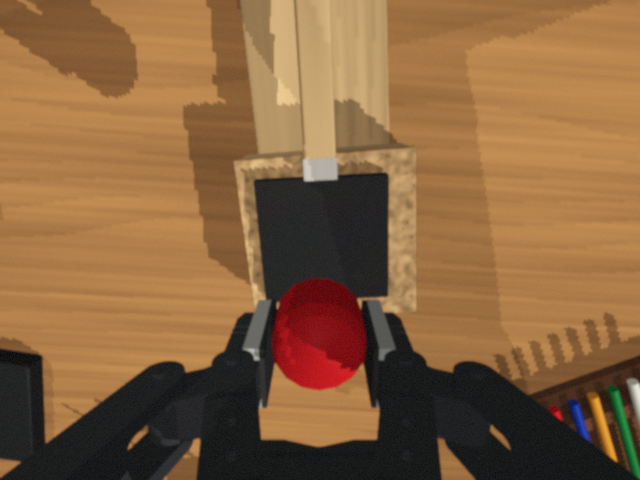

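```bash
python3 -c "
from h import *
d=dict(np.load('pics/w6.png.npz'))
P=np.array([ray(d,u,v,.048) for u,v in[(256,181),(387,174),(387,296)]]); print(P.round(4),(P[0]+P[2])/2)
print(ray(d,(303+337)/2,170,.058),ray(d,316,20,.058))
"
```

```text
[[0.5419 0.3007 0.048 ]
 [0.5328 0.3774 0.048 ]
 [0.6112 0.3867 0.048 ]] [0.57657841 0.34369533 0.048     ]
[0.53171157 0.33786807 0.058     ] [0.45741726 0.33094888 0.058     ]
```

The blade and handle line up under the glass. The wrist view puts the blade at (.577,.344), 1–3 mm from the top-view value, so I'll aim between them and descend.

Call:
move_arm([
  {"tx": 0,"ty": 0,"tz": 0,"ax": 0,"ay": 0.3,"az": -2.4,"jaw": 255},
  {"tx": 0.0033,"ty": 0.0035,"tz": 0.01,"ax": 0,"ay": 0,"az": 0,"jaw": 255},
  {"tx": 0,"ty": 0,"tz": 0.02,"ax": 0,"ay": 0,"az": 0,"jaw": 255},
  {"tx": 0,"ty": 0,"tz": 0.02,"ax": 0,"ay": 0,"az": 0,"jaw": 255},
  {"tx": 0,"ty": 0,"tz": 0.01,"ax": 0,"ay": 0,"az": 0,"jaw": 255},
  {"tx": 0,"ty": 0,"tz": 0.005,"ax": 0,"ay": 0,"az": 0,"jaw": 255},
  {"tx": 0,"ty": 0,"tz": 0,"ax": 0,"ay": 0,"az": 0,"jaw": 255},
  {"tx": 0,"ty": 0,"tz": 0,"ax": 0,"ay": 0,"az": 0,"jaw": 255},
])

```text
time: 8.1
tool_pos: [0.5777, 0.3355, 0.0716]
tool_rot: [0.001, -0.047, 0.999, -0.001]
contact_force: [0.1, 0.0, -1.8]
gripper_width: 0.396
```

```bash
python3 -c "
from h import *
go([.578,.341,.053],96.1)
d=snap('side','s7.png'); cv2.imwrite('pics/s7c.png',cv2.resize(d['color'][130:290,130:330,::-1],None,fx=3,fy=3))
"
```

```text
t 8.1 pos [0.5777 0.3355 0.0716] yang 95.41 tilt 0.13 w 0.396 F [ 0.1  0.  -1.8]
shift now-axes [-0.0008  0.0055  0.0186]  in target axes [-0.0009  0.0054  0.0186] turn deg [-0.11  0.08 -0.69]
```

View pics/s7c.png

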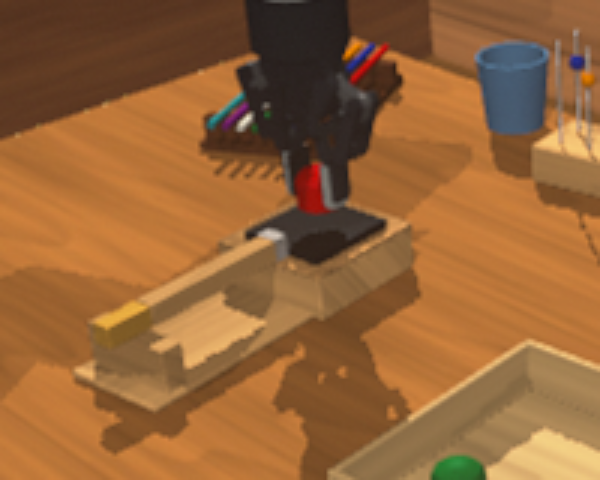

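The glass hangs above the blade, clear of it. I'll come down slowly to about 2 mm above contact.

Call:
move_arm([
  {"tx": -0.001,"ty": 0.0055,"tz": 0.005,"ax": 0,"ay": 0,"az": -0.5,"jaw": 255},
  {"tx": 0,"ty": 0,"tz": 0.006,"ax": 0,"ay": 0,"az": 0,"jaw": 255},
  {"tx": 0,"ty": 0,"tz": 0.004,"ax": 0,"ay": 0,"az": 0,"jaw": 255},
  {"tx": 0,"ty": 0,"tz": 0.002,"ax": 0,"ay": 0,"az": 0,"jaw": 255},
  {"tx": 0,"ty": 0,"tz": 0,"ax": 0,"ay": 0,"az": 0,"jaw": 255},
  {"tx": 0,"ty": 0,"tz": 0,"ax": 0,"ay": 0,"az": 0,"jaw": 255},
])

```text
time: 8.75
tool_pos: [0.5797, 0.3426, 0.0556]
tool_rot: [0.003, -0.052, 0.999, -0.0]
contact_force: [-0.0, -0.3, -0.8]
gripper_width: 0.397
```

```bash
python3 -c "
from h import *
go([.578,.341,.053],96.1)
"
```

```text
t 8.75 pos [0.5797 0.3426 0.0556] yang 95.97 tilt 0.31 w 0.397 F [-0.  -0.3 -0.8]
shift now-axes [ 0.0019 -0.0014  0.0026]  in target axes [ 0.0019 -0.0014  0.0026] turn deg [-0.03  0.31 -0.13]
```

Call:
move_arm([
  {"tx": 0.001,"ty": 0,"tz": 0.001,"ax": 0,"ay": 0.3,"az": 0,"jaw": 255},
  {"tx": 0,"ty": 0,"tz": 0.001,"ax": 0,"ay": 0,"az": 0,"jaw": 255},
  {"tx": 0,"ty": 0,"tz": 0.0,"ax": 0,"ay": 0,"az": 0,"jaw": 255},
])

```text
time: 9.05
tool_pos: [0.5788, 0.3425, 0.0538]
tool_rot: [0.0, -0.052, 0.999, -0.0]
contact_force: [-0.1, -0.7, -0.9]
gripper_width: 0.396
```

Call:
move_arm([
  {"tx": 0,"ty": 0,"tz": 0.0006,"ax": 0,"ay": 0,"az": 0,"jaw": 255},
  {"tx": 0,"ty": 0,"tz": 0.0005,"ax": 0,"ay": 0,"az": 0,"jaw": 255},
])

```text
time: 9.25
tool_pos: [0.579, 0.3425, 0.0529]
tool_rot: [0.0, -0.052, 0.999, -0.0]
contact_force: [0.5, 0.3, -0.5]
gripper_width: 0.396
```

Call:
move_arm([
  {"tx": 0,"ty": 0,"tz": 0.0006,"ax": 0,"ay": 0,"az": 0,"jaw": 255},
  {"tx": 0,"ty": 0,"tz": 0.0,"ax": 0,"ay": 0,"az": 0,"jaw": 255},
])

```text
time: 9.45
tool_pos: [0.5791, 0.3425, 0.0523]
tool_rot: [0.0, -0.052, 0.999, -0.0]
contact_force: [0.6, -0.2, -0.9]
gripper_width: 0.4
```

```bash
python3 -c "
from h import *
go([.578,.341,.053],96.1)
d=snap('side','s8.png'); cv2.imwrite('pics/s8c.png',cv2.resize(d['color'][165:245,190:290,::-1],None,fx=7,fy=7))
"
```

```text
t 9.45 pos [0.5791 0.3425 0.0523] yang 95.96 tilt 0.04 w 0.4 F [ 0.6 -0.2 -0.9]
shift now-axes [ 0.0012 -0.0014 -0.0007]  in target axes [ 0.0012 -0.0014 -0.0007] turn deg [-0.01  0.04 -0.14]
```

View pics/s8c.png

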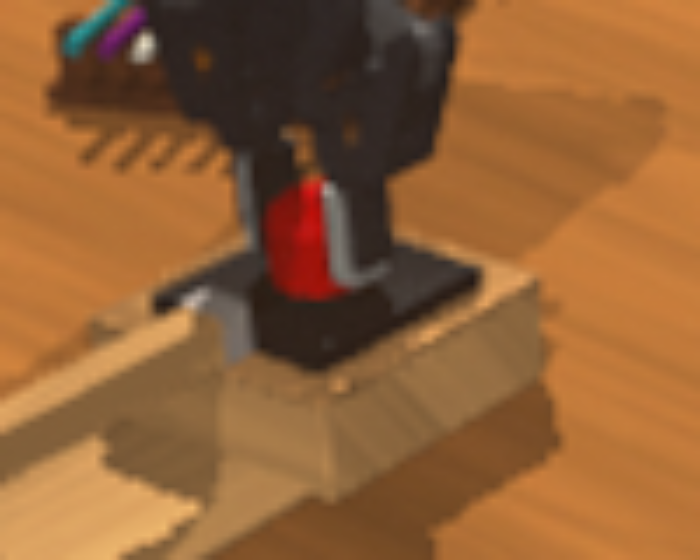

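The glass is at or within a millimetre of the blade, with no force yet. I'll feel for contact in half-millimetre steps.

Call:
move_arm([
  {"tx": 0,"ty": 0,"tz": 0.0006,"ax": 0,"ay": 0,"az": 0,"jaw": 255},
  {"tx": 0,"ty": 0,"tz": 0.0,"ax": 0,"ay": 0,"az": 0,"jaw": 255},
])

```text
time: 9.7
tool_pos: [0.5792, 0.3426, 0.0523]
tool_rot: [0.0, -0.052, 0.999, -0.0]
contact_force: [0.1, 0.3, -0.6]
gripper_width: 0.397
```

Call:
move_arm([
  {"tx": 0,"ty": 0,"tz": 0.001,"ax": 0,"ay": 0,"az": 0,"jaw": 255},
  {"tx": 0,"ty": 0,"tz": 0.0,"ax": 0,"ay": 0,"az": 0,"jaw": 255},
])

```text
time: 9.9
tool_pos: [0.5795, 0.3427, 0.0523]
tool_rot: [0.001, -0.052, 0.999, 0.0]
contact_force: [-0.5, 0.2, -1.5]
gripper_width: 0.393
```

Call:
move_arm([
  {"tx": 0,"ty": 0,"tz": 0.001,"ax": 0,"ay": 0,"az": 0,"jaw": 255},
  {"tx": 0,"ty": 0,"tz": 0.001,"ax": 0,"ay": 0,"az": 0,"jaw": 255},
])

```text
time: 10.1
tool_pos: [0.5797, 0.3428, 0.0522]
tool_rot: [0.0, -0.052, 0.999, -0.0]
contact_force: [-4.0, -2.1, 7.2]
gripper_width: 0.391
```

The force rises to 7 N with no further descent, so the glass is seated. Releasing.

Call:
move_arm([
  {"tx": 0,"ty": 0,"tz": -0.0005,"ax": 0,"ay": 0,"az": 0,"jaw": 255},
  {"tx": 0,"ty": 0,"tz": 0,"ax": 0,"ay": 0,"az": 0,"jaw": 120},
  {"tx": 0,"ty": 0,"tz": 0,"ax": 0,"ay": 0,"az": 0,"jaw": 80},
  {"tx": 0,"ty": 0,"tz": 0,"ax": 0,"ay": 0,"az": 0,"jaw": 50},
  {"tx": 0,"ty": 0,"tz": 0,"ax": 0,"ay": 0,"az": 0,"jaw": 50},
  {"tx": 0,"ty": 0,"tz": 0,"ax": 0,"ay": 0,"az": 0,"jaw": 50},
])

```text
time: 10.7
tool_pos: [0.5797, 0.3428, 0.0516]
tool_rot: [0.001, -0.052, 0.999, -0.0]
contact_force: [0.1, -0.4, -0.4]
gripper_width: 0.807
```

```bash
python3 -c "
from h import *
go([.578,.341,.13],96.1)
d=snap('wrist','w9.png')
"
```

```text
t 10.7 pos [0.5797 0.3428 0.0516] yang 95.96 tilt 0.07 w 0.807 F [ 0.1 -0.4 -0.4]
shift now-axes [ 0.0017 -0.0016 -0.0784]  in target axes [ 0.0019 -0.0016 -0.0784] turn deg [-0.01  0.07 -0.14]
```

View pics/w9.png

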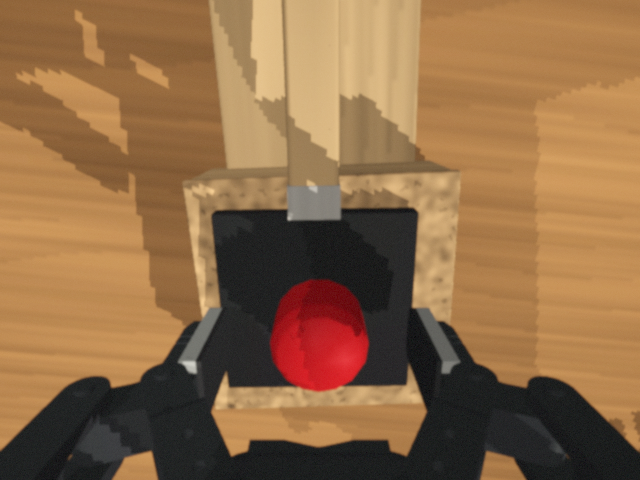

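The glass stands released on the blade at (320,335). I'll lift off and check how well it is centred.

Call:
move_arm([
  {"tx": 0,"ty": 0,"tz": -0.005,"ax": 0,"ay": 0,"az": 0,"jaw": 50},
  {"tx": 0,"ty": 0,"tz": -0.015,"ax": 0,"ay": 0,"az": 0,"jaw": 30},
  {"tx": 0,"ty": 0,"tz": -0.02,"ax": 0,"ay": 0,"az": 0,"jaw": 0},
  {"tx": 0,"ty": 0,"tz": -0.03,"ax": 0,"ay": 0,"az": 0,"jaw": 0},
  {"tx": 0.02,"ty": 0,"tz": -0.01,"ax": 0,"ay": 0,"az": 0,"jaw": 0},
  {"tx": 0.03,"ty": 0,"tz": 0,"ax": 0,"ay": 0,"az": 0,"jaw": 0},
  {"tx": 0.03,"ty": 0,"tz": 0,"ax": 0,"ay": 0,"az": 0,"jaw": 0},
  {"tx": 0.02,"ty": 0,"tz": 0,"ax": 0,"ay": 0,"az": 0,"jaw": 0},
  {"tx": 0,"ty": 0,"tz": 0,"ax": 0,"ay": 0,"az": 0,"jaw": 0},
  {"tx": 0,"ty": 0,"tz": 0,"ax": 0,"ay": 0,"az": 0,"jaw": 0},
])

```text
time: 11.75
tool_pos: [0.4811, 0.3337, 0.1475]
tool_rot: [0.007, -0.052, 0.999, 0.003]
contact_force: [0.6, 0.2, -0.2]
gripper_width: 0.995
```

```bash
python3 -c "
from h import *
go([.461,.3285,.03],96.1)
d=snap('top','t10.png'); snap('wrist','w10.png')
cv2.imwrite('pics/t10c.png',cv2.resize(d['color'][220:370,140:230,::-1],None,fx=4,fy=4,interpolation=2))
hsv=cv2.cvtColor(d['color'],cv2.COLOR_RGB2HSV)
m=(((hsv[...,0]<6)|(hsv[...,0]>174))&(hsv[...,1]>150)&(hsv[...,2]>60)); m[:,250:]=0;m[:235]=0;m[300:]=0;m[:,:150]=0
v,u=np.argwhere(m).mean(0);print(u,v,m.sum(),ray(d,u,v,.07))
"
```

```text
t 11.75 pos [0.4811 0.3337 0.1475] yang 95.93 tilt 0.9 w 0.995 F [ 0.6  0.2 -0.2]
shift now-axes [ 0.0223 -0.0037  0.1171]  in target axes [ 0.0205 -0.003   0.1175] turn deg [ 0.29  0.85 -0.18]
177.3229571984436 257.4941634241245 257 [0.58196126 0.3449004  0.07      ]
```

View pics/t10c.png

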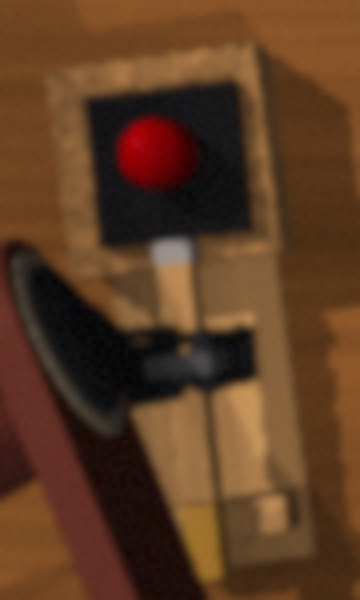

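View pics/w10.png

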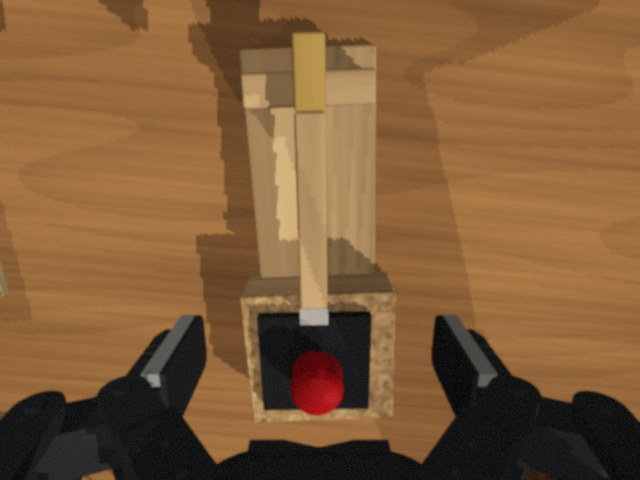

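Top view: the glass is about 7 mm from the blade centre, well within the 30 mm limit, and the paddle has not moved. Next I'll align over the handle.

Call:
move_arm([
  {"tx": 0,"ty": 0,"tz": 0,"ax": 0.3,"ay": 0.8,"az": 0,"jaw": 0},
  {"tx": 0.01,"ty": -0.0025,"tz": 0.01,"ax": 0,"ay": 0,"az": 0,"jaw": 0},
  {"tx": 0.01,"ty": 0,"tz": 0.02,"ax": 0,"ay": 0,"az": 0,"jaw": 0},
  {"tx": 0,"ty": 0,"tz": 0.02,"ax": 0,"ay": 0,"az": 0,"jaw": 0},
  {"tx": 0,"ty": 0,"tz": 0.01,"ax": 0,"ay": 0,"az": 0,"jaw": 0},
  {"tx": 0,"ty": 0,"tz": 0,"ax": 0,"ay": 0,"az": 0,"jaw": 0},
  {"tx": 0,"ty": 0,"tz": 0,"ax": 0,"ay": 0,"az": 0,"jaw": 0},
])

```text
time: 12.55
tool_pos: [0.4622, 0.3277, 0.0824]
tool_rot: [-0.002, -0.05, 0.999, -0.001]
contact_force: [0.3, -0.7, -0.6]
gripper_width: 0.998
```

```bash
python3 -c "
from h import *
go([.461,.329,.03],96.1)
d=snap('wrist','w11.png')
"
```

```text
t 12.55 pos [0.4622 0.3277 0.0824] yang 95.75 tilt 0.26 w 0.998 F [ 0.3 -0.7 -0.6]
shift now-axes [0.0008 0.0016 0.0524]  in target axes [0.001  0.0014 0.0524] turn deg [-0.13 -0.23 -0.35]
```

View pics/w11.png

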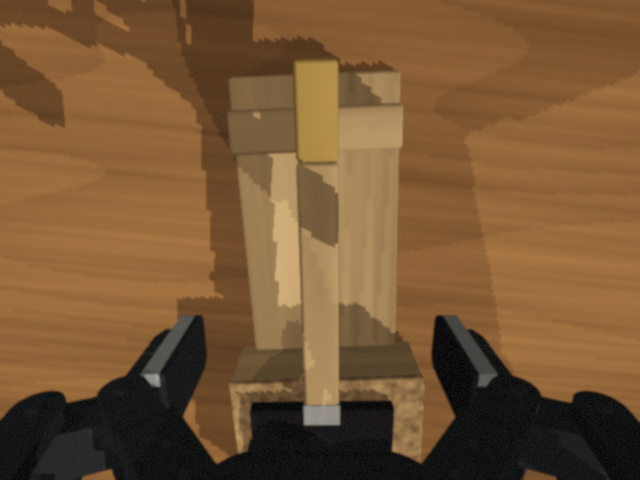

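The handle is centred between the jaws at column 320 (jaw centre 319). Descending.

Call:
move_arm([
  {"tx": 0,"ty": 0.001,"tz": 0.01,"ax": 0,"ay": -0.2,"az": -0.3,"jaw": 0},
  {"tx": 0,"ty": 0,"tz": 0.015,"ax": 0,"ay": 0,"az": 0,"jaw": 0},
  {"tx": 0,"ty": 0,"tz": 0.015,"ax": 0,"ay": 0,"az": 0,"jaw": 0},
  {"tx": 0,"ty": 0,"tz": 0.006,"ax": 0,"ay": 0,"az": 0,"jaw": 0},
  {"tx": 0,"ty": 0,"tz": 0.003,"ax": 0,"ay": 0,"az": 0,"jaw": 0},
  {"tx": 0,"ty": 0,"tz": 0,"ax": 0,"ay": 0,"az": 0,"jaw": 0},
  {"tx": 0,"ty": 0,"tz": 0,"ax": 0,"ay": 0,"az": 0,"jaw": 0},
])

```text
time: 13.3
tool_pos: [0.4632, 0.3292, 0.0306]
tool_rot: [0.001, -0.053, 0.999, -0.001]
contact_force: [-0.1, -0.8, -0.9]
gripper_width: 1.004
```

```bash
python3 -c "
from h import *
go([.461,.329,.03],96.1)
d=dict(np.load('pics/w11.png.npz')); print(ray(d,317,162,.058),ray(d,321,405,.058))
"
```

```text
t 13.3 pos [0.4632 0.3292 0.0306] yang 96.06 tilt 0.14 w 1.004 F [-0.1 -0.8 -0.9]
shift now-axes [0.0023 0.0001 0.0006]  in target axes [0.0023 0.0001 0.0006] turn deg [-0.08  0.12 -0.04]
[0.40288245 0.32283656 0.058     ] [0.52582055 0.33704233 0.058     ]
```

The brass edge puts the grip point at x≈.4625 and the TCP is at .463. Closing slowly.

Call:
move_arm([
  {"tx": 0,"ty": 0,"tz": 0,"ax": 0,"ay": 0,"az": 0,"jaw": 80},
  {"tx": 0,"ty": 0,"tz": 0,"ax": 0,"ay": 0,"az": 0,"jaw": 120},
  {"tx": 0,"ty": 0,"tz": 0,"ax": 0,"ay": 0,"az": 0,"jaw": 150},
  {"tx": 0,"ty": 0,"tz": 0,"ax": 0,"ay": 0,"az": 0,"jaw": 165},
  {"tx": 0,"ty": 0,"tz": 0,"ax": 0,"ay": 0,"az": 0,"jaw": 180},
  {"tx": 0,"ty": 0,"tz": 0,"ax": 0,"ay": 0,"az": 0,"jaw": 195},
  {"tx": 0,"ty": 0,"tz": 0,"ax": 0,"ay": 0,"az": 0,"jaw": 210},
  {"tx": 0,"ty": 0,"tz": 0,"ax": 0,"ay": 0,"az": 0,"jaw": 255},
  {"tx": 0,"ty": 0,"tz": 0,"ax": 0,"ay": 0,"az": 0,"jaw": 255},
  {"tx": 0,"ty": 0,"tz": 0,"ax": 0,"ay": 0,"az": 0,"jaw": 255},
])

```text
time: 14.3
tool_pos: [0.4648, 0.3297, 0.0329]
tool_rot: [0.003, -0.053, 0.999, 0.0]
contact_force: [0.1, -0.8, 0.6]
gripper_width: 0.195
```

```bash
python3 -c "
from h import *
go([.463,.329,.03],96.1)
d=snap('side','s12.png'); cv2.imwrite('pics/s12c.png',cv2.resize(d['color'][150:280,140:300,::-1],None,fx=4,fy=4))
"
```

```text
t 14.3 pos [0.4648 0.3297 0.0329] yang 96.06 tilt 0.34 w 0.195 F [ 0.1 -0.8  0.6]
shift now-axes [ 0.0019 -0.0006  0.0029]  in target axes [ 0.0018 -0.0006  0.0029] turn deg [-0.01  0.34 -0.04]
```

View pics/s12c.png

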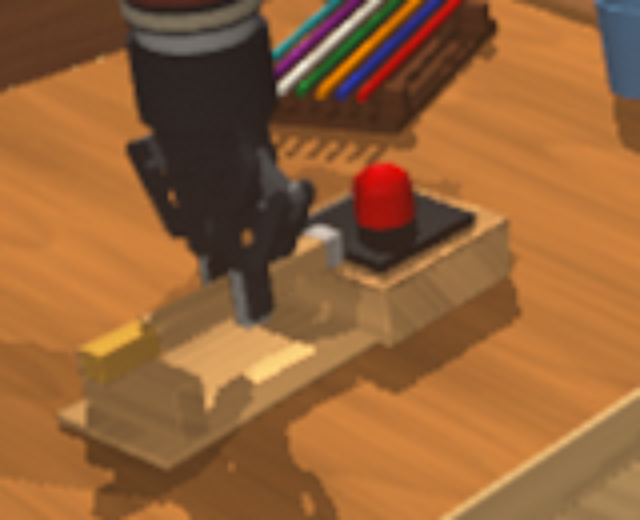

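The handle is gripped (opening 0.195) and the glass stands upright on the blade. I'll lift gently.

Call:
move_arm([
  {"tx": 0,"ty": 0,"tz": -0.003,"ax": 0,"ay": 0,"az": 0,"jaw": 255},
  {"tx": 0,"ty": 0,"tz": -0.006,"ax": 0,"ay": 0,"az": 0,"jaw": 255},
  {"tx": 0,"ty": 0,"tz": -0.009,"ax": 0,"ay": 0,"az": 0,"jaw": 255},
  {"tx": 0,"ty": 0,"tz": -0.01,"ax": 0,"ay": 0,"az": 0,"jaw": 255},
  {"tx": 0,"ty": 0,"tz": -0.01,"ax": 0,"ay": 0,"az": 0,"jaw": 255},
  {"tx": 0,"ty": 0,"tz": -0.006,"ax": 0,"ay": 0,"az": 0,"jaw": 255},
  {"tx": 0,"ty": 0,"tz": -0.003,"ax": 0,"ay": 0,"az": 0,"jaw": 255},
  {"tx": 0,"ty": 0,"tz": 0,"ax": 0,"ay": 0,"az": 0,"jaw": 255},
])

```text
time: 15.15
tool_pos: [0.463, 0.3293, 0.0829]
tool_rot: [0.002, -0.053, 0.999, -0.0]
contact_force: [0.3, 0.4, -2.1]
gripper_width: 0.201
```

```bash
python3 -c "
from h import *
go([.463,.329,.12],96.1)
d=snap('side','s13.png'); cv2.imwrite('pics/s13c.png',cv2.resize(d['color'][130:280,140:300,::-1],None,fx=4,fy=4)[:600])
"
```

```text
t 15.15 pos [0.463  0.3293 0.0829] yang 96.06 tilt 0.17 w 0.201 F [ 0.3  0.4 -2.1]
shift now-axes [-0.0001 -0.0004 -0.0371]  in target axes [ 0.     -0.0003 -0.0371] turn deg [-0.04  0.17 -0.04]
```

View pics/s13c.png

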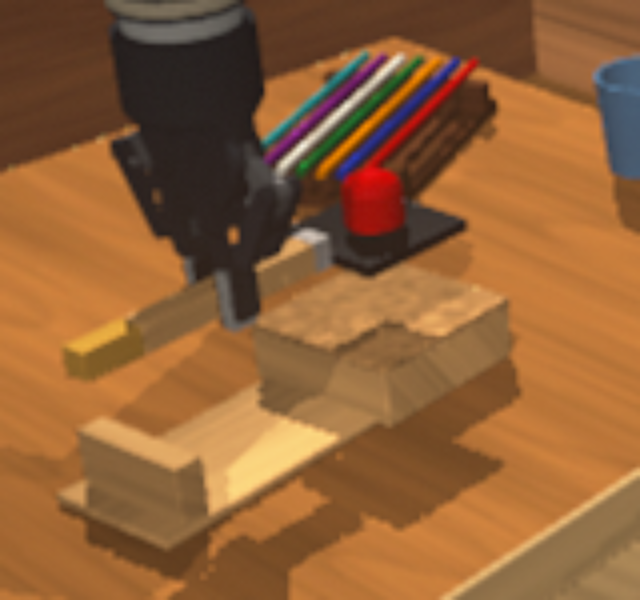

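The paddle is off the stand and level, with the glass riding on it. I'll lift higher, then start across.

Call:
move_arm([
  {"tx": 0,"ty": 0,"tz": -0.004,"ax": 0,"ay": 0.1,"az": 0,"jaw": 255},
  {"tx": 0,"ty": 0,"tz": -0.008,"ax": 0,"ay": 0,"az": 0,"jaw": 255},
  {"tx": 0,"ty": 0,"tz": -0.012,"ax": 0,"ay": 0,"az": 0,"jaw": 255},
  {"tx": 0,"ty": 0,"tz": -0.012,"ax": 0,"ay": 0,"az": 0,"jaw": 255},
  {"tx": 0,"ty": 0,"tz": -0.008,"ax": 0,"ay": 0,"az": 0,"jaw": 255},
  {"tx": 0,"ty": 0,"tz": -0.003,"ax": 0,"ay": 0,"az": 0,"jaw": 255},
  {"tx": 0,"ty": -0.003,"tz": 0,"ax": 0,"ay": 0,"az": 0,"jaw": 255},
  {"tx": 0.001,"ty": -0.006,"tz": 0,"ax": 0,"ay": 0,"az": 0,"jaw": 255},
  {"tx": 0.001,"ty": -0.009,"tz": 0,"ax": 0,"ay": 0,"az": 0,"jaw": 255},
  {"tx": 0.002,"ty": -0.012,"tz": 0,"ax": 0,"ay": 0,"az": 0,"jaw": 255},
  {"tx": 0.002,"ty": -0.014,"tz": 0,"ax": 0,"ay": 0,"az": 0,"jaw": 255},
  {"tx": 0.002,"ty": -0.014,"tz": 0,"ax": 0,"ay": 0,"az": 0,"jaw": 255},
])

```text
time: 16.4
tool_pos: [0.4596, 0.2663, 0.1321]
tool_rot: [-0.001, -0.054, 0.999, -0.001]
contact_force: [-0.3, -0.6, -2.8]
gripper_width: 0.196
```

```bash
python3 -c "
from h import *
go([.435,-.313,.13],81.7)
"
```

```text
t 16.4 pos [0.4596 0.2663 0.1321] yang 96.16 tilt 0.21 w 0.196 F [-0.3 -0.6 -2.8]
shift now-axes [ 0.0866 -0.5733  0.0037]  in target axes [-0.0593 -0.5768  0.0021] turn deg [-0.16 -0.13 14.46]
```

Call:
move_arm([
  {"tx": 0.002,"ty": -0.016,"tz": 0,"ax": 0,"ay": -0.1,"az": 0.3,"jaw": 255},
  {"tx": 0.002,"ty": -0.017,"tz": 0,"ax": 0,"ay": 0,"az": 0.6,"jaw": 255},
  {"tx": 0.002,"ty": -0.018,"tz": 0,"ax": 0,"ay": 0,"az": 0.6,"jaw": 255},
  {"tx": 0.002,"ty": -0.018,"tz": 0,"ax": 0,"ay": 0,"az": 0.6,"jaw": 255},
  {"tx": 0.002,"ty": -0.018,"tz": 0,"ax": 0,"ay": 0,"az": 0.6,"jaw": 255},
  {"tx": 0.001,"ty": -0.018,"tz": 0,"ax": 0,"ay": 0,"az": 0.6,"jaw": 255},
  {"tx": 0.001,"ty": -0.018,"tz": 0,"ax": 0,"ay": 0,"az": 0.6,"jaw": 255},
  {"tx": 0.001,"ty": -0.018,"tz": 0,"ax": 0,"ay": 0,"az": 0.6,"jaw": 255},
  {"tx": 0.001,"ty": -0.018,"tz": 0,"ax": 0,"ay": 0,"az": 0.6,"jaw": 255},
  {"tx": 0.001,"ty": -0.018,"tz": 0,"ax": 0,"ay": 0,"az": 0.6,"jaw": 255},
  {"tx": 0.001,"ty": -0.018,"tz": 0,"ax": 0,"ay": 0,"az": 0.6,"jaw": 255},
  {"tx": 0.001,"ty": -0.018,"tz": 0,"ax": 0,"ay": 0,"az": 0.6,"jaw": 255},
])

```text
time: 17.6
tool_pos: [0.4471, 0.0318, 0.1302]
tool_rot: [-0.002, 0.013, 1.0, -0.003]
contact_force: [0.3, -0.5, -2.6]
gripper_width: 0.201
```

```bash
python3 -c "
from h import *
go([.435,-.313,.13],81.7)
"
```

```text
t 17.6 pos [0.4471 0.0318 0.1302] yang 88.57 tilt 0.39 w 0.201 F [ 0.3 -0.5 -2.6]
shift now-axes [ 0.0034 -0.345   0.0024]  in target axes [-3.780e-02 -3.429e-01  2.000e-04] turn deg [-0.36 -0.15  6.86]
```

Call:
move_arm([
  {"tx": 0,"ty": -0.018,"tz": 0,"ax": -0.2,"ay": -0.1,"az": 0.6,"jaw": 255},
  {"tx": 0,"ty": -0.018,"tz": 0,"ax": 0,"ay": 0,"az": 0.6,"jaw": 255},
  {"tx": 0,"ty": -0.018,"tz": 0,"ax": 0,"ay": 0,"az": 0.6,"jaw": 255},
  {"tx": 0,"ty": -0.018,"tz": 0,"ax": 0,"ay": 0,"az": 0.6,"jaw": 255},
  {"tx": -0.001,"ty": -0.018,"tz": 0,"ax": 0,"ay": 0,"az": 0.6,"jaw": 255},
  {"tx": -0.001,"ty": -0.018,"tz": 0,"ax": 0,"ay": 0,"az": 0.6,"jaw": 255},
  {"tx": -0.001,"ty": -0.018,"tz": 0,"ax": 0,"ay": 0,"az": 0.6,"jaw": 255},
  {"tx": -0.001,"ty": -0.018,"tz": 0,"ax": 0,"ay": 0,"az": 0.6,"jaw": 255},
  {"tx": -0.001,"ty": -0.018,"tz": 0,"ax": 0,"ay": 0,"az": 0.5,"jaw": 255},
  {"tx": -0.002,"ty": -0.018,"tz": 0,"ax": 0,"ay": 0,"az": 0.4,"jaw": 255},
  {"tx": -0.002,"ty": -0.018,"tz": 0,"ax": 0,"ay": 0,"az": 0.2,"jaw": 255},
  {"tx": -0.002,"ty": -0.018,"tz": 0,"ax": 0,"ay": 0,"az": 0,"jaw": 255},
])

```text
time: 18.8
tool_pos: [0.4275, -0.2023, 0.1288]
tool_rot: [-0.002, 0.071, 0.997, -0.003]
contact_force: [0.2, 0.6, -2.6]
gripper_width: 0.196
```

```bash
python3 -c "
from h import *
go([.435,-.313,.13],81.7)
"
```

```text
t 18.8 pos [ 0.4275 -0.2023  0.1288] yang 81.85 tilt 0.37 w 0.196 F [ 0.2  0.6 -2.6]
shift now-axes [-0.0231 -0.1085 -0.0007]  in target axes [-0.0234 -0.1085 -0.0012] turn deg [-0.34 -0.15  0.15]
```

Slowing down to a stop above the warmer.

Call:
move_arm([
  {"tx": -0.003,"ty": -0.017,"tz": 0,"ax": -0.2,"ay": -0.1,"az": 0,"jaw": 255},
  {"tx": -0.003,"ty": -0.016,"tz": 0,"ax": 0,"ay": 0,"az": 0,"jaw": 255},
  {"tx": -0.004,"ty": -0.014,"tz": 0,"ax": 0,"ay": 0,"az": 0,"jaw": 255},
  {"tx": -0.003,"ty": -0.012,"tz": 0,"ax": 0,"ay": 0,"az": 0,"jaw": 255},
  {"tx": -0.003,"ty": -0.01,"tz": 0,"ax": 0,"ay": 0,"az": 0,"jaw": 255},
  {"tx": -0.002,"ty": -0.007,"tz": 0,"ax": 0,"ay": 0,"az": 0,"jaw": 255},
  {"tx": -0.001,"ty": -0.005,"tz": 0,"ax": 0,"ay": 0,"az": 0,"jaw": 255},
  {"tx": -0.001,"ty": -0.003,"tz": 0,"ax": 0,"ay": 0,"az": 0,"jaw": 255},
  {"tx": 0,"ty": -0.001,"tz": 0,"ax": 0,"ay": 0,"az": 0,"jaw": 255},
  {"tx": 0,"ty": 0,"tz": 0,"ax": 0,"ay": 0,"az": 0,"jaw": 255},
])

```text
time: 19.8
tool_pos: [0.4322, -0.2974, 0.1282]
tool_rot: [-0.001, 0.073, 0.997, -0.001]
contact_force: [-0.5, -0.1, -2.6]
gripper_width: 0.198
```

```bash
python3 -c "
from h import *
go([.435,-.313,.13],81.7)
d=snap('side','s14.png');t=snap('top','t14.png')
cv2.imwrite('pics/t14c.png',cv2.resize(t['color'][220:385,420:560,::-1],None,fx=3.6,fy=3.6,interpolation=2))
cv2.imwrite('pics/s14c.png',cv2.resize(d['color'][230:440,340:560,::-1],None,fx=2.8,fy=2.8,interpolation=2))
"
```

```text
t 19.8 pos [ 0.4322 -0.2974  0.1282] yang 81.65 tilt 0.18 w 0.198 F [-0.5 -0.1 -2.6]
shift now-axes [-0.005  -0.015  -0.0018]  in target axes [-0.005  -0.015  -0.0018] turn deg [-0.11 -0.15 -0.05]
```

View pics/t14c.png

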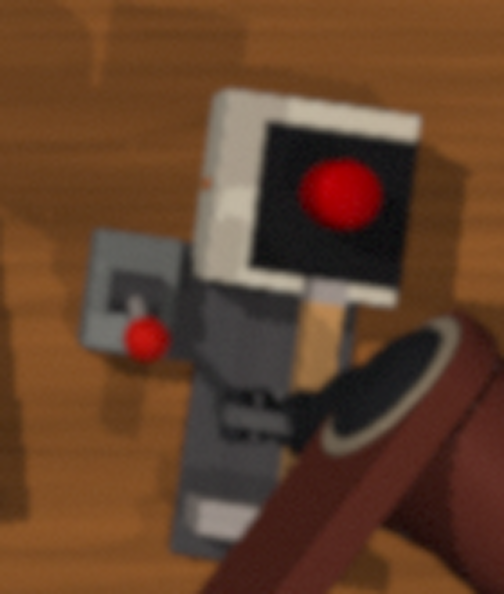

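View pics/s14c.png

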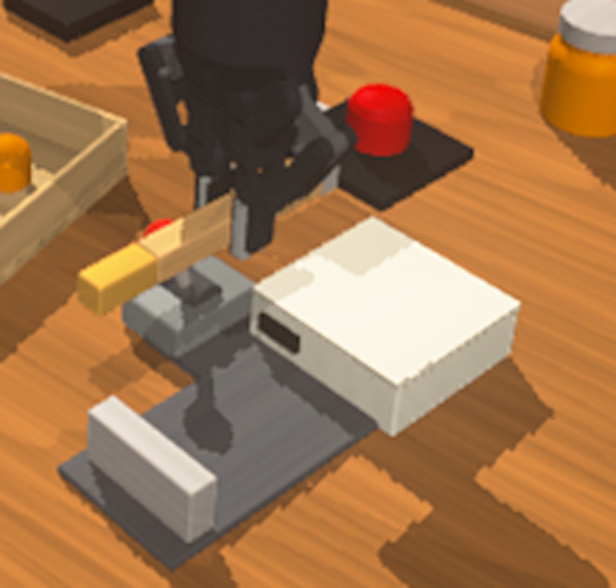

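The glass is still upright in the middle of the blade, and the paddle is level and in line with the plate. I'll measure the blade's offset from the plate.

```bash
python3 -c "
from h import *
d=dict(np.load('pics/t14.png.npz'))
P=np.array([ray(d,420+(u+.5)/3.6-.5,220+(v+.5)/3.6-.5,.143) for u,v in[(268,123),(420,143),(400,288),(252,268)]]); print(P.round(4),P.mean(0))
x=P[0]+P[1]-P[2]-P[3]; y=P[0]+P[3]-P[1]-P[2]; print(np.degrees(np.arctan2(x[1],x[0])),np.degrees(np.arctan2(y[1],y[0]))-90,np.linalg.norm(x)/2,np.linalg.norm(y)/2)
go([.435,-.313,.13],81.7)
s=manip.state()['tool_pos']; a=np.radians(-8.3); print('pred',s[:2]+np.array([-.001,0])+.115*np.array([np.cos(a),np.sin(a)]))
"
```

```text
[[ 0.5866 -0.2785  0.143 ]
 [ 0.576  -0.3581  0.143 ]
 [ 0.4998 -0.3463  0.143 ]
 [ 0.5102 -0.269   0.143 ]] [ 0.54317437 -0.31297483  0.143     ]
-7.932729789242172 -7.628419789824989 0.0770387228386938 0.0791891989786568
t 19.9 pos [ 0.4322 -0.2972  0.1282] yang 81.65 tilt 0.18 w 0.199 F [-0.1  1.3 -3.2]
shift now-axes [-0.005  -0.0152 -0.0018]  in target axes [-0.005  -0.0152 -0.0018] turn deg [-0.11 -0.14 -0.05]
pred [ 0.5450325  -0.31383452]
```

Call:
move_arm([
  {"tx": -0.001,"ty": -0.003,"tz": 0,"ax": -0.1,"ay": -0.1,"az": 0,"jaw": 255},
  {"tx": -0.002,"ty": -0.005,"tz": 0,"ax": 0,"ay": 0,"az": 0,"jaw": 255},
  {"tx": -0.0015,"ty": -0.005,"tz": 0.002,"ax": 0,"ay": 0,"az": 0,"jaw": 255},
  {"tx": -0.001,"ty": -0.0025,"tz": 0.005,"ax": 0,"ay": 0,"az": 0,"jaw": 255},
  {"tx": 0,"ty": 0,"tz": 0.008,"ax": 0,"ay": 0,"az": 0,"jaw": 255},
  {"tx": 0,"ty": 0,"tz": 0.01,"ax": 0,"ay": 0,"az": 0,"jaw": 255},
  {"tx": 0,"ty": 0,"tz": 0.01,"ax": 0,"ay": 0,"az": 0,"jaw": 255},
  {"tx": 0,"ty": 0,"tz": 0.01,"ax": 0,"ay": 0,"az": 0,"jaw": 255},
  {"tx": 0,"ty": 0,"tz": 0.007,"ax": 0,"ay": 0,"az": 0,"jaw": 255},
  {"tx": 0,"ty": 0,"tz": 0.004,"ax": 0,"ay": 0,"az": 0,"jaw": 255},
  {"tx": 0,"ty": 0,"tz": 0.001,"ax": 0,"ay": 0,"az": 0,"jaw": 255},
  {"tx": 0,"ty": 0,"tz": 0,"ax": 0,"ay": 0,"az": 0,"jaw": 255},
])

```text
time: 21.1
tool_pos: [0.4347, -0.313, 0.0641]
tool_rot: [-0.002, 0.072, 0.997, 0.001]
contact_force: [-0.1, 0.2, -2.6]
gripper_width: 0.195
```

```bash
python3 -c "
from h import *
go([.435,-.313,.033],81.7)
d=snap('side','s15.png');t=snap('top','t15.png')
go([.435,-.313,.033],81.7)
cv2.imwrite('pics/t15c.png',cv2.resize(t['color'][235:385,430:550,::-1],None,fx=4,fy=4,interpolation=2))
cv2.imwrite('pics/s15c.png',cv2.resize(d['color'][230:440,340:560,::-1],None,fx=2.8,fy=2.8,interpolation=2))
"
```

```text
t 21.1 pos [ 0.4347 -0.313   0.0641] yang 81.71 tilt 0.24 w 0.195 F [-0.1  0.2 -2.6]
shift now-axes [-0.0004  0.      0.0311]  in target axes [-0.0003  0.0001  0.0311] turn deg [ 0.13 -0.21  0.01]
t 21.2 pos [ 0.4349 -0.3133  0.0646] yang 81.71 tilt 0.19 w 0.198 F [-0.6  0.  -2.6]
shift now-axes [-0.0002  0.0002  0.0316]  in target axes [-0.0001  0.0003  0.0316] turn deg [ 0.1  -0.17  0.01]
```

View pics/t15c.png

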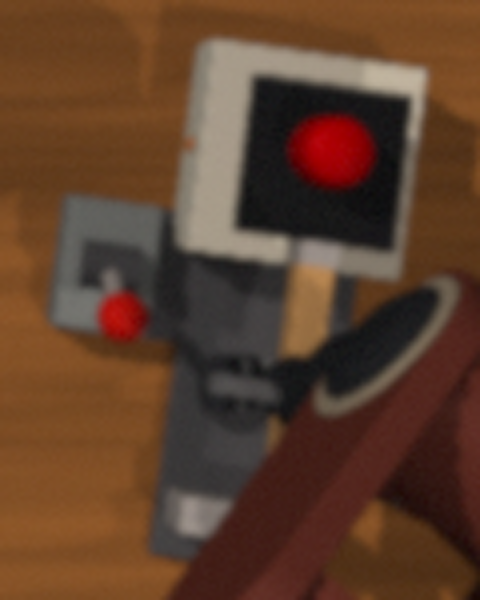

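View pics/s15c.png

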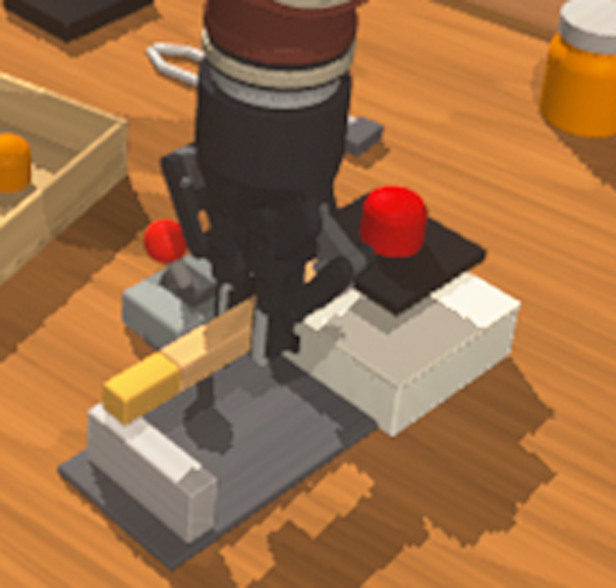

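```bash
python3 -c "
from h import *
d=dict(np.load('pics/t15.png.npz'))
P=np.array([ray(d,430+(u+.5)/4-.5,235+(v+.5)/4-.5,.079) for u,v in[(255,77),(410,97),(392,247),(238,228)]]); print(P.mean(0))
"
```

```text
[ 0.54608018 -0.32785893  0.079     ]
```

Call:
move_arm([
  {"tx": 0,"ty": 0,"tz": 0.004,"ax": 0,"ay": -0.1,"az": 0,"jaw": 255},
  {"tx": 0,"ty": 0,"tz": 0.006,"ax": 0,"ay": 0,"az": 0,"jaw": 255},
  {"tx": 0,"ty": 0,"tz": 0.006,"ax": 0,"ay": 0,"az": 0,"jaw": 255},
  {"tx": 0,"ty": 0,"tz": 0.004,"ax": 0,"ay": 0,"az": 0,"jaw": 255},
  {"tx": 0,"ty": 0,"tz": 0.002,"ax": 0,"ay": 0,"az": 0,"jaw": 255},
  {"tx": 0,"ty": 0,"tz": 0,"ax": 0,"ay": 0,"az": 0,"jaw": 255},
])

```text
time: 21.8
tool_pos: [0.4355, -0.3138, 0.0418]
tool_rot: [0.0, 0.072, 0.997, 0.0]
contact_force: [0.3, -1.3, -2.7]
gripper_width: 0.2
```

```bash
python3 -c "
from h import *
go([.435,-.313,.033],81.7)
"
```

```text
t 21.8 pos [ 0.4355 -0.3138  0.0418] yang 81.71 tilt 0.05 w 0.2 F [ 0.3 -1.3 -2.7]
shift now-axes [0.0006 0.0008 0.0088]  in target axes [0.0006 0.0008 0.0088] turn deg [0.03 0.04 0.01]
```

Blade (.546,-.328) against plate (.548,-.330) is about 3 mm off, which is fine. Now the final lowering, in small steps.

Call:
move_arm([
  {"tx": -0.001,"ty": 0,"tz": 0.002,"ax": 0,"ay": 0,"az": 0,"jaw": 255},
  {"tx": 0,"ty": 0,"tz": 0.002,"ax": 0,"ay": 0,"az": 0,"jaw": 255},
  {"tx": 0,"ty": 0,"tz": 0.002,"ax": 0,"ay": 0,"az": 0,"jaw": 255},
  {"tx": 0,"ty": 0,"tz": 0.001,"ax": 0,"ay": 0,"az": 0,"jaw": 255},
  {"tx": 0,"ty": 0,"tz": 0.001,"ax": 0,"ay": 0,"az": 0,"jaw": 255},
])

```text
time: 22.3
tool_pos: [0.437, -0.3143, 0.0336]
tool_rot: [0.001, 0.072, 0.997, -0.0]
contact_force: [-1.5, 0.0, -2.7]
gripper_width: 0.199
```

Call:
move_arm([
  {"tx": 0,"ty": 0,"tz": 0.001,"ax": 0,"ay": 0,"az": 0,"jaw": 255},
  {"tx": 0,"ty": 0,"tz": 0.0007,"ax": 0,"ay": 0,"az": 0,"jaw": 255},
])

```text
time: 22.5
tool_pos: [0.4372, -0.3145, 0.0329]
tool_rot: [0.001, 0.072, 0.997, -0.0]
contact_force: [-4.0, 3.0, 5.4]
gripper_width: 0.197
```

Contact comes at TCP z .0329, the same height as on the stand, so the paddle is home. I'll open just enough to free it.

Call:
move_arm([
  {"tx": 0,"ty": 0,"tz": 0,"ax": 0,"ay": 0,"az": 0,"jaw": 255},
  {"tx": 0,"ty": 0,"tz": 0,"ax": 0,"ay": 0,"az": 0,"jaw": 190},
  {"tx": 0,"ty": 0,"tz": 0,"ax": 0,"ay": 0,"az": 0,"jaw": 160},
  {"tx": 0,"ty": 0,"tz": 0,"ax": 0,"ay": 0,"az": 0,"jaw": 120},
  {"tx": 0,"ty": 0,"tz": 0,"ax": 0,"ay": 0,"az": 0,"jaw": 90},
  {"tx": 0,"ty": 0,"tz": 0,"ax": 0,"ay": 0,"az": 0,"jaw": 90},
  {"tx": 0,"ty": 0,"tz": 0,"ax": 0,"ay": 0,"az": 0,"jaw": 90},
])

```text
time: 23.2
tool_pos: [0.4391, -0.3162, 0.0347]
tool_rot: [0.003, 0.072, 0.997, -0.002]
contact_force: [-0.3, -1.0, 0.3]
gripper_width: 0.645
```

```bash
python3 -c "
from h import *
go([.435,-.313,.033],81.7)
d=snap('wrist','w16.png')
"
```

```text
t 23.2 pos [ 0.4391 -0.3162  0.0347] yang 81.7 tilt 0.43 w 0.645 F [-0.3 -1.   0.3]
shift now-axes [0.0045 0.0026 0.0016]  in target axes [0.0045 0.0026 0.0017] turn deg [-0.19  0.39  0.  ]
```

View pics/w16.png

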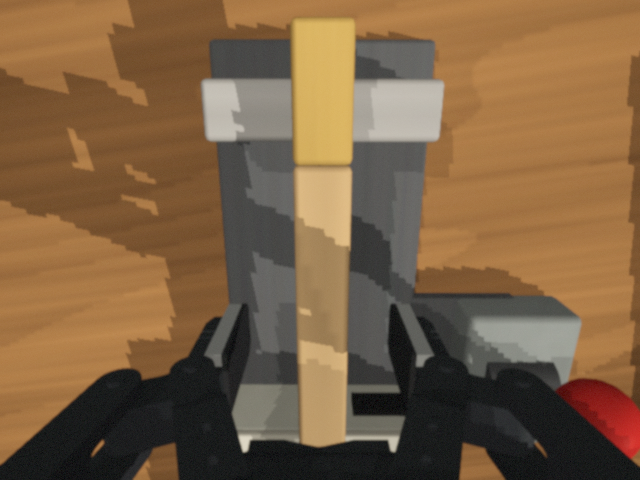

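The handle lies across the rest and both fingers are clear of it. I'll lift straight up.

Call:
move_arm([
  {"tx": 0,"ty": 0.001,"tz": -0.004,"ax": 0,"ay": 0.3,"az": 0,"jaw": 90},
  {"tx": 0,"ty": 0,"tz": -0.01,"ax": 0,"ay": 0,"az": 0,"jaw": 90},
  {"tx": 0,"ty": 0,"tz": -0.02,"ax": 0,"ay": 0,"az": 0,"jaw": 90},
  {"tx": 0,"ty": 0,"tz": -0.03,"ax": 0,"ay": 0,"az": 0,"jaw": 90},
  {"tx": 0,"ty": 0,"tz": -0.03,"ax": 0,"ay": 0,"az": 0,"jaw": 90},
  {"tx": 0,"ty": 0,"tz": -0.01,"ax": 0,"ay": 0,"az": 0,"jaw": 90},
  {"tx": 0,"ty": 0,"tz": 0,"ax": 0,"ay": 0,"az": 0,"jaw": 255},
  {"tx": 0,"ty": 0,"tz": 0,"ax": 0,"ay": 0,"az": 0,"jaw": 255},
])

```text
time: 24.05
tool_pos: [0.4389, -0.3142, 0.1445]
tool_rot: [0.0, 0.072, 0.997, -0.002]
contact_force: [1.0, 0.8, -0.9]
gripper_width: 0.316
```

```bash
python3 -c "
from h import *
d=snap('side','s17.png');t=snap('top','t17.png')
go([.425,-.222,.13],81.7)
cv2.imwrite('pics/t17c.png',cv2.resize(t['color'][235:385,430:550,::-1],None,fx=4,fy=4,interpolation=2))
cv2.imwrite('pics/s17c.png',cv2.resize(d['color'][230:440,340:560,::-1],None,fx=2.8,fy=2.8,interpolation=2))
"
```

```text
t 24.15 pos [ 0.4385 -0.3139  0.1435] yang 81.72 tilt 0.14 w 0.139 F [-0.8 -0.5 -0.5]
shift now-axes [0.0266 0.089  0.0134]  in target axes [0.0266 0.089  0.0135] turn deg [-0.13 -0.04  0.02]
```

View pics/t17c.png

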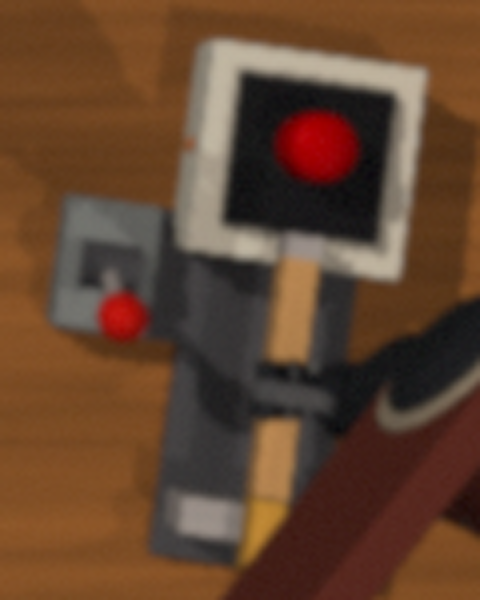

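View pics/s17c.png

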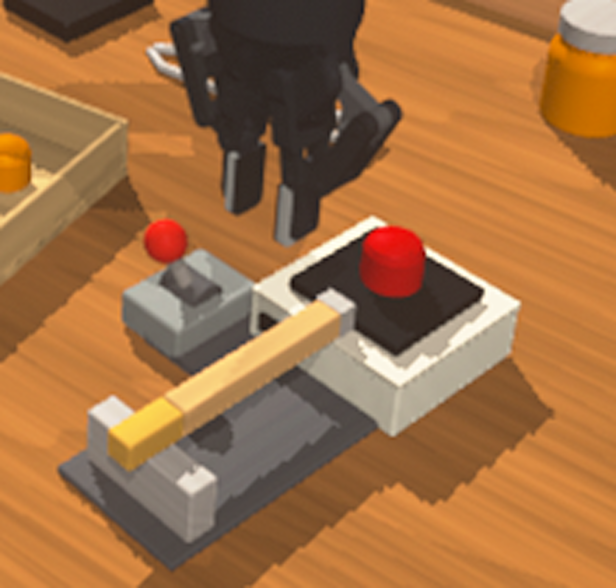

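The paddle is squarely home, the glass is upright at mid-blade, and the handle is across the rest. Next is the switch: I'll move behind the ball with the fingers shut.

Call:
move_arm([
  {"tx": 0.007,"ty": 0.02,"tz": 0,"ax": 0,"ay": 0,"az": 0,"jaw": 255},
  {"tx": 0.01,"ty": 0.03,"tz": 0,"ax": 0,"ay": 0,"az": 0,"jaw": 255},
  {"tx": 0.01,"ty": 0.025,"tz": 0,"ax": 0,"ay": 0,"az": 0,"jaw": 255},
  {"tx": 0.001,"ty": 0.013,"tz": 0,"ax": 0,"ay": 0,"az": 0,"jaw": 255},
  {"tx": 0,"ty": 0,"tz": 0.01,"ax": 0,"ay": 0,"az": 0,"jaw": 255},
  {"tx": 0,"ty": 0,"tz": 0,"ax": 0,"ay": 0,"az": 0,"jaw": 255},
  {"tx": 0,"ty": 0,"tz": 0,"ax": 0,"ay": 0,"az": 0,"jaw": 255},
])

```text
time: 24.85
tool_pos: [0.4195, -0.2188, 0.1234]
tool_rot: [-0.007, 0.073, 0.997, 0.003]
contact_force: [0.3, -0.6, -0.8]
gripper_width: 0.0
```

```bash
python3 -c "
from h import *
d=snap('wrist','w18.png')
go([.4235,-.2225,.06],81.7)
"
```

```text
t 24.9 pos [ 0.4193 -0.2187  0.1231] yang 81.6 tilt 0.85 w -0.001 F [ 0.  -0.3 -1.1]
shift now-axes [-0.0056 -0.0034  0.0631]  in target axes [-0.0047 -0.0031  0.0631] turn deg [ 0.26 -0.81 -0.1 ]
```

View pics/w18.png

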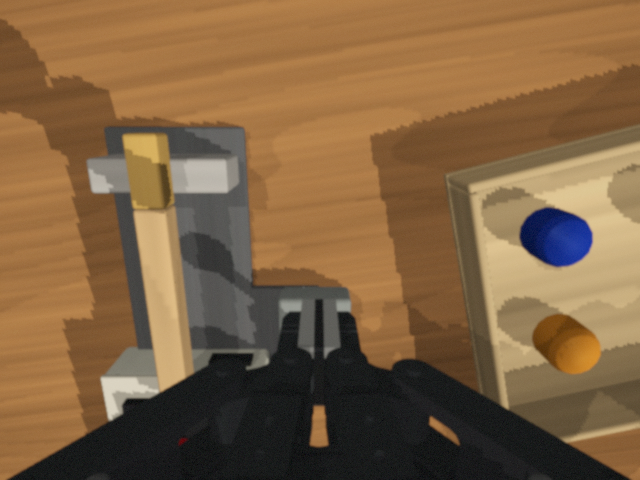

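The view shows the shut fingers behind the hidden ball, with the handle well to the left and the bin to the right. Correcting and descending.

Call:
move_arm([
  {"tx": 0,"ty": -0.003,"tz": 0.005,"ax": 0.2,"ay": -0.8,"az": 0,"jaw": 255},
  {"tx": 0,"ty": 0,"tz": 0.015,"ax": 0,"ay": 0,"az": 0,"jaw": 255},
  {"tx": 0,"ty": 0,"tz": 0.015,"ax": 0,"ay": 0,"az": 0,"jaw": 255},
  {"tx": 0,"ty": 0,"tz": 0.015,"ax": 0,"ay": 0,"az": 0,"jaw": 255},
  {"tx": 0,"ty": 0,"tz": 0.006,"ax": 0,"ay": 0,"az": 0,"jaw": 255},
  {"tx": 0,"ty": 0,"tz": 0,"ax": 0,"ay": 0,"az": 0,"jaw": 255},
  {"tx": 0,"ty": 0,"tz": 0,"ax": 0,"ay": 0,"az": 0,"jaw": 255},
])

```text
time: 25.6
tool_pos: [0.42, -0.2273, 0.0661]
tool_rot: [0.003, 0.076, 0.997, -0.002]
contact_force: [0.3, 0.0, -0.9]
gripper_width: -0.003
```

```bash
python3 -c "
from h import *
d=snap('side','s19.png'); cv2.imwrite('pics/s19c.png',cv2.resize(d['color'][230:440,340:560,::-1],None,fx=2.8,fy=2.8,interpolation=2))
go([.4235,-.2225,.06],81.7)
"
```

```text
t 25.65 pos [ 0.4201 -0.2273  0.0662] yang 81.33 tilt 0.39 w -0.002 F [-0.3  0.  -0.3]
shift now-axes [-0.0026  0.0053  0.0062]  in target axes [-0.0027  0.0053  0.0062] turn deg [-0.16  0.36 -0.37]
```

View pics/s19c.png

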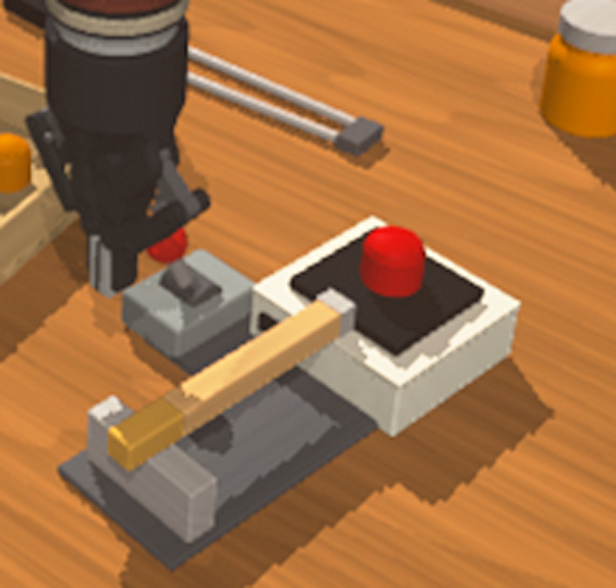

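The fingers stand just behind the ball, slightly to one side. I'll shift 5 mm sideways, go a little lower, then push.

Call:
move_arm([
  {"tx": 0,"ty": 0.005,"tz": 0.004,"ax": 0,"ay": 0.2,"az": 0,"jaw": 255},
  {"tx": -0.005,"ty": 0,"tz": 0,"ax": 0,"ay": 0,"az": 0,"jaw": 255},
  {"tx": -0.01,"ty": 0,"tz": 0,"ax": 0,"ay": 0,"az": 0,"jaw": 255},
  {"tx": -0.01,"ty": 0,"tz": 0,"ax": 0,"ay": 0,"az": 0,"jaw": 255},
  {"tx": -0.01,"ty": 0,"tz": 0,"ax": 0,"ay": 0,"az": 0,"jaw": 255},
  {"tx": -0.01,"ty": 0,"tz": 0,"ax": 0,"ay": 0,"az": 0,"jaw": 255},
  {"tx": -0.008,"ty": 0,"tz": 0,"ax": 0,"ay": 0,"az": 0,"jaw": 255},
  {"tx": -0.006,"ty": 0,"tz": 0,"ax": 0,"ay": 0,"az": 0,"jaw": 255},
])

```text
time: 26.45
tool_pos: [0.4855, -0.2323, 0.0646]
tool_rot: [0.002, 0.075, 0.997, -0.003]
contact_force: [-1.2, -0.8, -1.1]
gripper_width: 0.006
```

```bash
python3 -c "
from h import *
d=snap('side','s20.png'); cv2.imwrite('pics/s20c.png',cv2.resize(d['color'][230:440,340:560,::-1],None,fx=2.8,fy=2.8,interpolation=2))
go([.4965,-.233,.06],81.7)
"
```

```text
t 26.5 pos [ 0.4861 -0.2325  0.0648] yang 81.37 tilt 0.43 w -0.001 F [-0.5 -1.1 -0.2]
shift now-axes [-0.0103  0.0011  0.0048]  in target axes [-0.0103  0.001   0.0048] turn deg [-0.28  0.33 -0.32]
```

View pics/s20c.png

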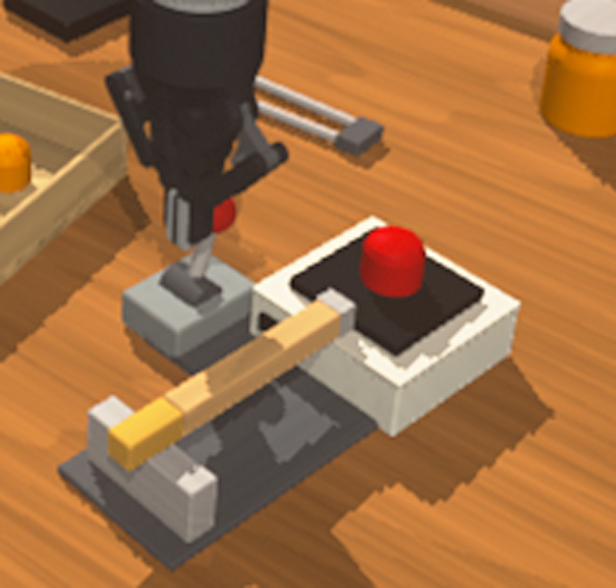

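The lever has passed vertical. I'll keep pushing gently until it stops.

Call:
move_arm([
  {"tx": -0.004,"ty": 0,"tz": 0.002,"ax": 0,"ay": 0.3,"az": 0,"jaw": 255},
  {"tx": -0.004,"ty": 0,"tz": 0.001,"ax": 0,"ay": 0,"az": 0,"jaw": 255},
  {"tx": -0.003,"ty": 0,"tz": 0,"ax": 0,"ay": 0,"az": 0,"jaw": 255},
])

```text
time: 26.8
tool_pos: [0.4945, -0.2336, 0.061]
tool_rot: [-0.005, 0.075, 0.997, -0.002]
contact_force: [-18.8, 3.2, 13.6]
gripper_width: 0.0
```

There is firm resistance (19 N), so it is at the stop. Backing off and lifting clear.

Call:
move_arm([
  {"tx": 0.006,"ty": 0,"tz": 0,"ax": 0,"ay": 0,"az": 0,"jaw": 255},
  {"tx": 0.012,"ty": 0,"tz": -0.003,"ax": 0,"ay": 0,"az": 0,"jaw": 255},
  {"tx": 0.015,"ty": 0,"tz": -0.02,"ax": 0,"ay": 0,"az": 0,"jaw": 255},
  {"tx": 0.015,"ty": 0,"tz": -0.03,"ax": 0,"ay": 0,"az": 0,"jaw": 255},
  {"tx": 0.01,"ty": 0,"tz": -0.04,"ax": 0,"ay": 0,"az": 0,"jaw": 255},
  {"tx": 0,"ty": 0.03,"tz": -0.04,"ax": 0,"ay": 0,"az": 0,"jaw": 255},
  {"tx": 0,"ty": 0.04,"tz": -0.03,"ax": 0,"ay": 0,"az": 0,"jaw": 255},
  {"tx": 0,"ty": 0.04,"tz": 0,"ax": 0,"ay": 0,"az": 0,"jaw": 255},
  {"tx": 0,"ty": 0.03,"tz": 0,"ax": 0,"ay": 0,"az": 0,"jaw": 255},
  {"tx": 0,"ty": 0,"tz": 0,"ax": 0,"ay": 0,"az": 0,"jaw": 255},
  {"tx": 0,"ty": 0,"tz": 0,"ax": 0,"ay": 0,"az": 0,"jaw": 255},
])

```text
time: 27.9
tool_pos: [0.4595, -0.0816, 0.231]
tool_rot: [0.001, 0.077, 0.997, -0.001]
contact_force: [-0.6, -0.5, 0.3]
gripper_width: -0.001
```

```bash
python3 -c "
from h import *
go([.4965,-.233,.06],81.7)
d=snap('side','s21.png'); cv2.imwrite('pics/s21c.png',cv2.resize(d['color'][230:440,240:560,::-1],None,fx=2.4,fy=2.4,interpolation=2))
t=snap('top','t21.png')
cv2.imwrite('pics/t21c.png',cv2.resize(t['color'][235:385,290:550,::-1],None,fx=3,fy=3,interpolation=2))
im=t['color'];hsv=cv2.cvtColor(im,cv2.COLOR_RGB2HSV)
m=(((hsv[...,0]<6)|(hsv[...,0]>174))&(hsv[...,1]>150)&(hsv[...,2]>60)).astype(np.uint8); m[:,:430]=0;m[:,555:]=0;m[:235]=0;m[385:]=0
n,l,st,c=cv2.connectedComponentsWithStats(m)
for k in range(1,n):
  if st[k,4]>50: print(c[k],st[k,4],ray(t,*c[k],.07))
"
```

```text
t 27.9 pos [ 0.4595 -0.0816  0.231 ] yang 81.14 tilt 0.1 w -0.001 F [-0.6 -0.5  0.3]
shift now-axes [-0.0597 -0.1437  0.1713]  in target axes [-0.0585 -0.1445  0.171 ] turn deg [-0.07  0.07 -0.56]
[508.98089172 271.02547771] 314 [ 0.55441017 -0.32748464  0.07      ]
[463.54700855 289.22222222] 117 [ 0.51772765 -0.23569212  0.07      ]
[441.31092437 346.61008403] 1190 [ 0.40267311 -0.18983771  0.07      ]
[459.70147059 356.85441176] 680 [ 0.38233642 -0.22643042  0.07      ]
```

View pics/t21c.png

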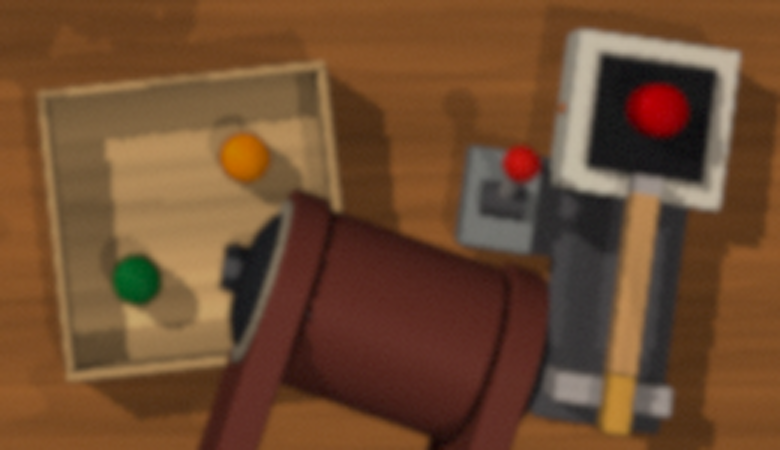

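View pics/s21c.png

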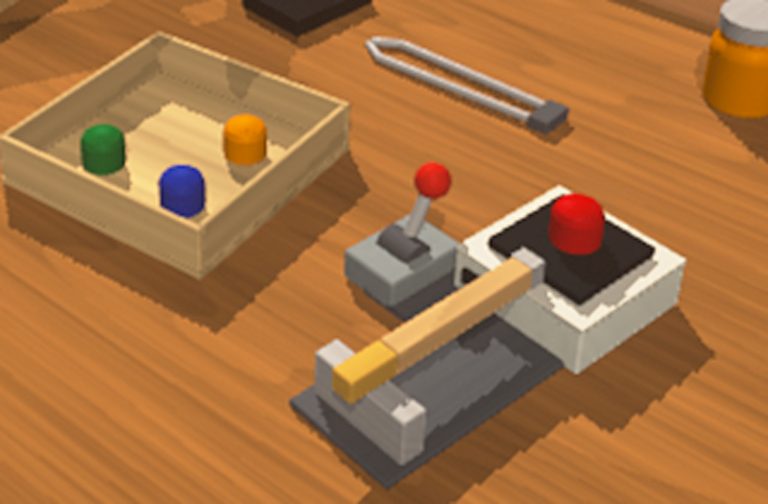

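```bash
python3 -c "
from h import *
t=dict(np.load('pics/t21.png.npz'))
P=np.array([ray(t,290+(u+.5)/3-.5,235+(v+.5)/3-.5,.048) for u,v in[(603,55),(716,70),(702,180),(590,167)]]); print(P.mean(0)); x=P[0]+P[1]-P[2]-P[3]; print(np.degrees(np.arctan2(x[1],x[0])))
s=manip.state();print(s['contact_force'],abs(s['joint_vel']).max(),manip.job_done())
"
```

```text
[ 0.54851675 -0.33026272  0.048     ]
-7.7659855901129395
the job is handed in; nothing more can be done
[ 0.34295355 -0.25430752 -0.65254343] 0.014558979886942252 None
```

I handed the job in after about 28 s on the robot's clock; no verdict is reported. The red blank is on the paddle, the paddle is on the warmer, and the switch lever is over to on.

What my last checks showed, all measured from camera images:
- **Paddle:** the blade centre is at (0.5485, -0.330), within about 1 mm of the plate centre at (0.548, -0.330). It is in line to about 0.5°. The handle lies across the steel rest.
- **Glass:** it stands upright on the blade, about 7 mm from the blade's centre.
- **Switch:** the ball travelled about 50 of 53 mm, which I estimate as 0.94 rad. It met firm resistance of 19 N at the end.
- **Bin:** the green, blue and amber blanks are still in it.
- **Tongs and marver:** I never went near either. Both appear in place in the last side picture, but I did not measure them.
- **Arm:** it is clear of everything, with force readings near zero.

No final check failed. The one disagreement was the blade's position before I placed the glass, where the top and wrist cameras differed by 1–3 mm. I aimed between the two.

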